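# Steady the swinging drop hook and hang the lever on it

## Task

Pick up the machined lever that has an eye (not its undrilled twin) and, with the nose of its eye end, push the shank of the swinging hook gently (never with more than 15 N) back until the hook rests against its rubber stop, and hold it pressed there lightly, with about 5 N, for a second so that it is steady. Without letting it swing back, slide the nose down the shank so that the hook's point comes up through the eye, then lower the lever's other end and let go, so that the lever hangs from the bottom of the hook, swinging by no more than a few centimetres. Leave the undrilled twin, the can and the screwdriver alone.

Things in the scene. Friction and masses are not known exactly. Their poses are not given: they have to be found in the camera images.
- hanger: grey steel gallows fixed to the bench, 462 mm tall, carrying the hook. Origin on the bench straight below the hook's pivot; x points away from the robot to the post (30 mm square, centre at x = 170 mm), y lies along the pivot, z up. Its arm (30 mm wide, underside 432 mm up) runs from x = -5 mm to the post; the pivot's cheeks reach down to 410 mm, 15 mm to either side in x
- hanger_pivot (a point): the hook's pivot, 420 mm above the hanger's origin. The hook is 8 mm round steel, 0.22 kg: straight shank down from the pivot (15 mm thick from 25 to 75 mm below it), a half-round bend at the foot towards hanger -x (the robot), then the point rising parallel to the shank, 25 mm from it between centrelines, 17 mm clear gap
- hook: the swinging hook: origin at its pivot, z up its shank, point on its -x side. Swings freely about y, in motion from the start (0.1 to 0.2 rad either way, period about 0.8 s, dying out slowly); at rest its foot leans 0.03 rad to hanger +x. A rigid rubber-faced stop behind it (hanger +x) halts the shank; it is set anew each time, somewhere 0.14 to 0.26 rad past plumb
- hook_tip (a point): end of the hook's point (moves with the hook): 25 mm from the shank's centreline to -x, 161 mm below the pivot when plumb
- hook_bowl (a point): top of the bar in the bottom of the hook's bend, 196 mm below the pivot and 12.5 mm to -x of the shank's centreline when plumb (moves with the hook)
- hook_shank (a point): point on the shank's centreline 135 mm below the pivot, a good height for the nose to meet it: above the point (moves with the hook)
- lever: loose bright metal lever, about 0.26 kg, lying flat: square boss 36 x 36 x 26 mm high at one end, flat bar 24 mm wide, and a round eye at the other end (40 mm outside, 24 mm hole). Bar and eye are 8 mm thick, flush with the underside. Origin under the boss's centre; x points along the bar to the eye (centre at x = 120 mm, nose ends at 140 mm), z up. Grip the boss across its y faces
- lever_eye (a point): centre of the lever's eye hole, 4 mm above the underside, in the middle of its thickness
- lever_boss (a point): centre of the boss, 13 mm above the underside
- blank: the undrilled twin, same shape and size, but its round end is solid: leave alone. Origin and axes as for the lever
- can: dark drinks can, 62 mm diameter, 145 mm tall, standing; origin under its centre. Leave alone
- driver: screwdriver lying on the bench; origin at its middle on the bench top. Leave alone
Not all that is in view belongs to the job. What is shaped like the lever but brown or yellow is not meant.

How it is judged:
By the outcome, as a careful person would: the job done as asked, in the order asked, and still so for the second after the job is handed in, with the robot touching nothing.
It also fails if it takes over 72 s, if anything falls off the work surface, if the arm or the gripper's body presses on something with over 40 N, if the wrist force passes 120 N, or if a joint passes its speed limit or range.

## Robot

A 7-joint arm with a two-finger parallel gripper is mounted at the origin on the work surface. World frame = base frame: x ahead of the robot, y to its left, z up, the work surface at z = 0. Lengths are in mm, angles in rad, forces in N, time in s.
With the tool pointing down it reaches from about 425 to 950 mm from the base axis. Payload 16.7 kg.
Tool frame: the origin (TCP) lies on the centre line of the jaws, within the pads' length; the fingertips stand 11 mm ahead of it and the grasp point (between the pads) lies 8 mm behind it; z points along the fingers, y is the line along which they close (so a half turn about z gives the same grasp; the last joint's range is limited). The gripper opens to 94 mm and grips with 3 to 60 N. Pads are 16 mm wide; open, the fingers measure 119 mm over their backs; the gripper's body (75 mm by 177 mm) begins 78 mm behind the grasp point.
Start: joints at [-1.375, 0.426, 0.074, 1.606, -0.034, 1.111, -0.067], TCP at [228.158, 635.231, 196.467] pointing down, gripper open.
Joint ranges: [-2.85, 2.85], [-0.5, 2.14], [-1.23, 1.37], [0.21, 2.46], [-1.02, 4.16], [0.16, 2.05], [-2.73, 2.73]. Speed limits (rad/s): [1.89, 1.89, 2.39, 2.39, 3.01, 3.01, 3.01].

## Interface

Orientations are given as a rotation vector (axis times angle).
In Python, from cell import status, vision, r, look_for, cut_out gives the robot as it stands.
- The arm moves only by the tool apply_moves, never from a script. Its argument "commands" is a list of rows, each an object with "hand": the closure, from 0 (fully open) to 1 (shut); "slide": the shift along the tool's x, y, z in units of 40 mm (1.0 is 40 mm), a list of three; "delta_rot": the turn, a rotation vector about the tool's x, y, z in units of 5 degrees (1.0 is 5 degrees), a list of three. In form: [{"hand": hand, "slide": [x, y, z], "delta_rot": [wx, wy, wz]}, ...]. A call has 1 to 5 rows; each row is the pose to reach, as a shift and turn from the pose commanded when the call began, along the tool's axes at that moment; what a row does not reach only later rows make up. A row lasts 1/10 s, in which the tool goes at most 50 mm and 8.59 degrees, less where a joint would pass 70% of its speed; a pose out of reach is approached as far as the arm can. A call with a gripper value outside its range is refused whole. The fingers move at their own pace and stop on an object; "force" is the grip in N (left out, the last holds). Time passes only in rows, so rows that repeat a pose let the fingers close. It gives the time, the measured TCP pose, the force, the opening and the grip force at its end, in the units of the state.
- status.read_state(): the state, without advancing time (a new reading comes with each control period).
- vision.capture(name): name is "scene" or "top" or "wrist"; returns a dict with "img" (420x560x3 uint8, red, green, blue), "intrinsics" (3x3 intrinsics, pixels), "distortion" ([k1, k2, p1, p2, k3] as OpenCV has them; the pictures are not rectified), "R" (3x3) and "t" (3): a world point X has camera coordinates R X + t. Camera axes: x right, y down, z forward; pixel columns grow to the right and rows downward; lengths in mm; the calibration is good to about 2 mm. A picture is of the moment at which its call begins. There is no depth.
- r.finish_job(): hands the job in; it is judged then, once.
Trained networks look in a picture, given as the dict that the camera call returned (one of the last four; its "shot" number tells which), for a name from the list of things; names that differ only in an ending like _2 or _b are one class to them, and where a whole thing is asked for, a point or a joint stands for the part that bears it (a point fixed in the world has none). Each returns a list of dicts, best first, with "conf" (0 to 1); they miss things now and then, are a little off and sometimes report something else, mostly with a low value. They report only what shows in the picture. A call takes as long as a camera call. They do not tell look-alikes from the thing itself.
- look_for(picture, thing): "bbox" ([left, top, right, bottom] in pixels, round what is visible of it).
- cut_out(picture, thing): "mask" (420x560 bool, what is visible of it) and "bbox" ([left, top, right, bottom] in pixels, round what is visible of it).
The state is a dict: "time": time; "qpos": joint angles; "joint_velocities": joint speeds; "joint_efforts": joint torques, N m; "ee_pos": TCP position; "orientation": TCP orientation; "force": force on the tool from outside, world axes, zero at the start; "torque": the same for the moment, N m; "opening": opening from 0.0 (shut) to 1.0 (fully open); "grip_force": force on a finger pad.
Only numpy, scipy, OpenCV 4.12 (cv2) and the standard library are available. Lean on these libraries where they do the work, as an engineer would, in place of code of your own. Each camera call takes 0.05 s, during which the arm holds its last target. There are 200 camera calls.

## Working session

There is one attempt and no reset: what is moved stays moved. The work goes in short steps, Python scripts to look and compute and a tool call to move; the robot and the scene stay as the last step left them, time stands still between calls to the robot, and variables do not carry over. Pictures are saved under pics/ and viewed, at most 10 in all, crops included, and the job is handed in when it is done.

Besides the shell and the picture viewer there is one more tool, called after ">>>" by a JSON object that holds its "method" and its "body", one argument or row to a line. apply_moves: Moves the arm, as the interface text tells. Its arguments: {"type":"object","properties":{"commands":{"type":"array","items":{"type":"object","properties":{"hand":{"type":"number"},"slide":{"type":"array","items":{"type":"number"}},"delta_rot":{"type":"array","items":{"type":"number"}}}}},"force":{"type":"number"}},"required":["commands"]}

```bash
ls; mkdir -p pics; cat > h.py <<'E'
import numpy as np, cv2
from scipy.spatial.transform import Rotation as Ro
from cell import status, vision, r, look_for, cut_out
def ray(c,px):
    u=cv2.undistortPoints(np.array([[px]],float),np.array(c['intrinsics'],float),np.array(c['distortion'],float))[0,0]
    R=np.array(c['R']);t=np.array(c['t'])
    return -R.T@t, R.T@np.array([u[0],u[1],1.])
def onz(c,px,z):
    o,d=ray(c,px); return o+d*(z-o[2])/d[2]
def ony(c,px,p,n):
    o,d=ray(c,px); return o+d*(np.dot(n,np.array(p)-o)/np.dot(n,d))
def proj(c,X):
    R=np.array(c['R']);rv=cv2.Rodrigues(R)[0]
    return cv2.projectPoints(np.array(X,float).reshape(-1,3),rv,np.array(c['t'],float),np.array(c['intrinsics'],float),np.array(c['distortion'],float))[0].reshape(-1,2)
def save(c,n): cv2.imwrite('pics/'+n+'.png',c['img'][:,:,::-1])
E
python3 - <<'E'
from h import *
s=status.read_state(); print({k:np.round(v,3) for k,v in s.items()})
a=vision.capture('scene');b=vision.capture('top')
for n,c in(('scene',a),('top',b)):
    print(n,np.round(-np.array(c['R']).T@c['t']),np.round(c['R'],2).tolist())
    for k in('lever','blank','hanger','hook','can','driver'):
        print(k,[(round(q['conf'],2),np.round(q['bbox']).tolist()) for q in look_for(c,k)[:3]])
cv2.imwrite('pics/a.png',cv2.resize(np.hstack([a['img'],b['img']])[:,:,::-1],(800,300)))
save(a,'scene');save(b,'top')
E
```

```text
pics
{'time': np.float64(0.0), 'qpos': array([-1.375,  0.427,  0.074,  1.607, -0.034,  1.111, -0.067]), 'joint_velocities': array([ 0.001,  0.001,  0.001, -0.001,  0.001, -0.   ,  0.002]), 'joint_efforts': array([ 1.0000e-03, -9.3580e+01,  3.6660e+00, -4.5419e+01, -4.9000e-02,
        2.0000e-02,  0.0000e+00]), 'ee_pos': array([228.031, 634.848, 195.758]), 'orientation': array([-5.390e-01, -3.095e+00,  2.000e-03]), 'force': array([-0.022,  0.228, -0.302]), 'torque': array([-0.023, -0.02 , -0.001]), 'grip_force': np.float64(0.0), 'opening': np.float64(0.997)}
scene [1095.  350. 1246.] [[-0.51, 0.86, -0.0], [0.73, 0.43, -0.53], [-0.46, -0.27, -0.85]]
lever [(0.9, [238.0, 209.0, 270.0, 254.0]), (0.8, [234.0, 166.0, 280.0, 194.0]), (0.71, [270.0, 236.0, 315.0, 269.0])]
blank [(0.77, [189.0, 193.0, 232.0, 234.0])]
hanger [(0.67, [264.0, 216.0, 358.0, 380.0])]
hook [(0.62, [329.0, 243.0, 340.0, 281.0])]
can [(0.62, [328.0, 246.0, 341.0, 278.0]), (0.59, [136.0, 218.0, 162.0, 258.0])]
driver [(0.71, [381.0, 274.0, 402.0, 320.0])]
top [ 301.   27. 1413.] [[0.09, -1.0, 0.0], [-0.97, -0.09, -0.21], [0.2, 0.01, -0.98]]
lever [(0.82, [264.0, 214.0, 299.0, 263.0]), (0.71, [303.0, 150.0, 346.0, 197.0]), (0.68, [340.0, 305.0, 397.0, 321.0])]
blank [(0.64, [372.0, 217.0, 395.0, 268.0])]
hanger [(0.64, [191.0, 68.0, 264.0, 187.0])]
hook [(0.46, [201.0, 155.0, 220.0, 184.0])]
can [(0.92, [405.0, 154.0, 435.0, 187.0])]
driver [(0.94, [143.0, 205.0, 188.0, 255.0])]
```

View pics/scene.png

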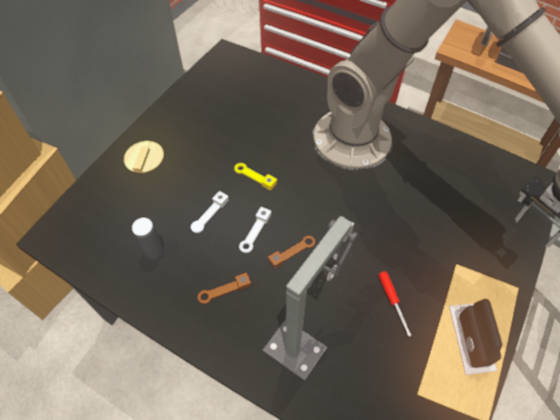

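View pics/top.png

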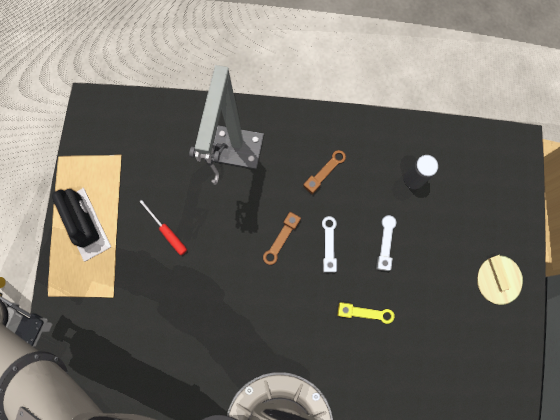

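The scene view shows the drilled lever with its boss at (263,213) and eye at (246,246). The blank is at (210,212), and the hanger arm runs from (345,222) to (292,290). In the top view the lever boss is at (330,265) and the eye at (329,223); the hanger arm runs from (222,68) to (205,155).

```bash
python3 - <<'E'
from h import *
a=vision.capture('scene');b=vision.capture('top')
A=cv2.resize(a['img'][205:380,255:365],None,fx=3.4,fy=3.4,interpolation=cv2.INTER_CUBIC)
B=cv2.resize(b['img'][60:195,180:280],None,fx=4,fy=4,interpolation=cv2.INTER_CUBIC)
H=max(A.shape[0],B.shape[0]);pad=lambda I:np.vstack([I,np.zeros((H-I.shape[0],I.shape[1],3),np.uint8)])
P=np.hstack([pad(A),pad(B)]);print(A.shape,B.shape,P.shape);cv2.imwrite('pics/c.png',P[:,:,::-1])
for n,c,(bo,ey) in(('s',a,((263,213),(246,246))),('t',b,((330,265),(329,223.5)))):
    print(n,onz(c,bo,26),onz(c,ey,8))
    for q in cut_out(c,'lever')[:4]:
        m=q['mask'].astype(np.uint8);M=cv2.moments(m,True);print(round(q['conf'],2),M['m10']/M['m00'],M['m01']/M['m00'],np.round(q['bbox']))
import pickle;pickle.dump((a,b),open('ab.pkl','wb'))
E
```

```text
(595, 374, 3) (540, 400, 3) (595, 774, 3)
s [452.18868743 -98.87785533  26.        ] [571.24119175 -87.55400296   8.        ]
0.68 225.69894366197184 288.13556338028167 [196. 273. 252. 306.]
0.65 289.1740976645435 252.42675159235668 [269. 234. 316. 268.]
0.61 255.863539445629 229.0874200426439 [238. 207. 264. 255.]
0.59 257.5076530612245 176.51530612244898 [233. 166. 277. 191.]
t [ 447.2988771  -100.86881112   26.        ] [566.68527863 -90.98753895   8.        ]
0.9 362.03492647058823 312.0569852941176 [340. 304. 395. 321.]
0.72 282.4168190127971 235.43144424131626 [261. 213. 301. 264.]
0.59 328.2985436893204 247.74757281553397 [324. 217. 338. 269.]
0.58 322.98689138576776 172.57865168539325 [303. 152. 344. 193.]
```

View pics/c.png

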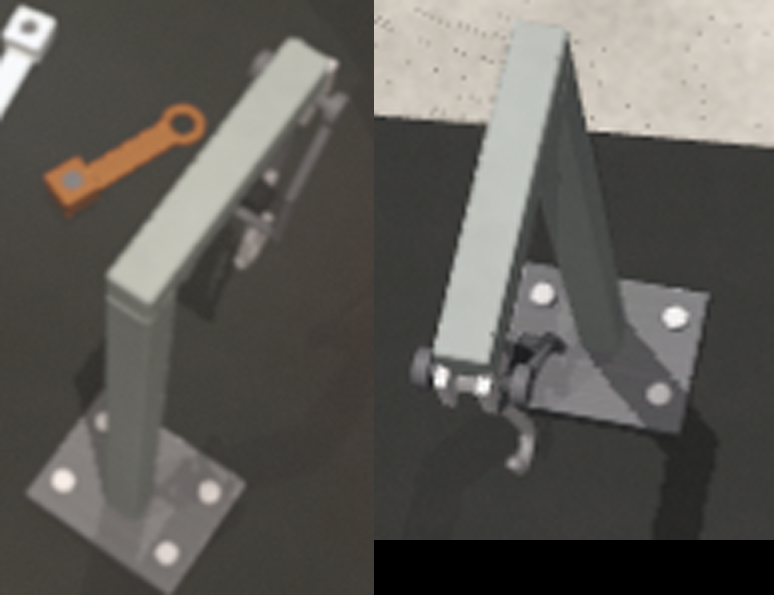

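The crop shows the arm-top corners clearly in both views, and the hook hanging to the left and near the robot-side end of the arm.

```bash
python3 - <<'E'
from h import *
import pickle
from scipy.optimize import least_squares
a,b=pickle.load(open('ab.pkl','rb'))
loc=[(-5,-15),(-5,15),(185,-15),(185,15)]
S=np.array([(292,38),(335,62),(108,278),(150,305)])/3.4+[255,205]
T=(np.array([(492,362),(435,358),(567,33),(513,22)])-[374,0])/4+[180,60]
def W(p):
    c,s=np.cos(p[2]),np.sin(p[2]);return np.array([(p[0]+c*x-s*y,p[1]+s*x+c*y,462) for x,y in loc])
f=lambda p:np.r_[(proj(a,W(p))-S).ravel(),(proj(b,W(p))-T).ravel()]
q=least_squares(f,[700,150,0]);print(q.x,np.round(q.fun,1))
for c,f1 in((a,lambda p:(proj(a,W(p))-S).ravel()),(b,lambda p:(proj(b,W(p))-T).ravel())):
    q1=least_squares(f1,q.x);print(q1.x,np.round(q1.fun,1))
E
```

```text
[ 6.11953228e+02  2.11804094e+02 -8.69276122e-02] [-1.  -2.  -1.  -1.8 -0.8 -1.8  0.2 -1.  -1.5  0.1 -1.8 -1.3 -0.7 -2.4
 -1.1 -1.8]
[ 6.14531960e+02  2.15422227e+02 -9.63446978e-02] [ 0.1 -0.4  0.1  0.  -0.6 -0.3  0.4  0.6]
[ 6.09323821e+02  2.08314718e+02 -8.12169472e-02] [ 0.1  1.5 -0.3  0.1  0.4 -1.3 -0.1 -0.6]
```

```bash
cat >> h.py <<'E'
def plan(p,yaw=None,tilt=0,n=5,s=None):
    """yaw: angle of world heading of lever x (deg); tilt: tool pitched forward (handle to robot), deg. prints slide/rot in units"""
    s=s or status.read_state();p0=np.array(s['ee_pos']);R0=Ro.from_rotvec(s['orientation'])
    if yaw is None: R=R0
    else:
        h=np.radians(yaw);z0=np.array([[-np.cos(h),-np.sin(h),0],[-np.sin(h),np.cos(h),0],[0,0,-1]]).T
        R=Ro.from_matrix(z0)
        R=Ro.from_rotvec(np.radians(-tilt)*np.array([-np.sin(h),np.cos(h),0]))*R
    d=R0.inv().apply(np.array(p)-p0);w=(R0.inv()*R).as_rotvec(degrees=True)
    print('slide',np.round(d/40,3),'rot',np.round(w/5,3),'mm',round(np.linalg.norm(d)),'deg',round(np.linalg.norm(w),1))
    return d/40,w/5
E
python3 - <<'E'
from h import *
plan((390,280,200),None); plan((452,-98,140),5.1)
s=status.read_state();s['ee_pos']=[390,280,200];plan((452,-98,140),5.1,s=s)
E
```

```text
slide [-6.81  -6.991 -0.088] rot [0. 0. 0.] mm 390 deg 0.0
slide [-11.463 -15.36    1.412] rot [-0.    -0.    -4.972] mm 769 deg 24.9
slide [-4.653 -8.37   1.5  ] rot [-0.    -0.    -4.972] mm 388 deg 24.9
```

>>> {"method": "apply_moves", "body": {
  "commands": [
    {"hand": 0,"slide": [-0.7,-0.7,0],"delta_rot": [0,0,0]},
    {"hand": 0,"slide": [-1.4,-1.4,0],"delta_rot": [0,0,0]},
    {"hand": 0,"slide": [-2.1,-2.1,0],"delta_rot": [0,0,0]},
    {"hand": 0,"slide": [-2.8,-2.9,0],"delta_rot": [0,0,0]},
    {"hand": 0,"slide": [-3.4,-3.5,0],"delta_rot": [0,0,0]}
  ]
}}

```text
time: 1.4
ee_pos: [309.6, 455.2, 196.6]
orientation: [0.54, 3.095, -0.0]
force: [0.1, 0.2, 0.5]
opening: 1.001
grip_force: 0.0
```

>>> {"method": "apply_moves", "body": {
  "commands": [
    {"hand": 0,"slide": [-0.7,-0.7,0],"delta_rot": [0,0,0]},
    {"hand": 0,"slide": [-1.4,-1.4,0],"delta_rot": [0,0,0]},
    {"hand": 0,"slide": [-2.1,-2.1,0],"delta_rot": [0,0,0]},
    {"hand": 0,"slide": [-2.8,-2.9,0],"delta_rot": [0,0,0]},
    {"hand": 0,"slide": [-3.4,-3.5,0],"delta_rot": [0,0,0]}
  ]
}}

```text
time: 1.9
ee_pos: [390.1, 277.5, 196.7]
orientation: [0.541, 3.095, 0.001]
force: [0.4, -0.0, -0.1]
opening: 0.999
grip_force: 0.0
```

>>> {"method": "apply_moves", "body": {
  "commands": [
    {"hand": 0,"slide": [-0.5,-0.8,0],"delta_rot": [0,0,-0.5]},
    {"hand": 0,"slide": [-1.0,-1.7,0],"delta_rot": [0,0,-1]},
    {"hand": 0,"slide": [-1.5,-2.6,0],"delta_rot": [0,0,-1.5]},
    {"hand": 0,"slide": [-1.9,-3.4,0.1],"delta_rot": [0,0,-2]},
    {"hand": 0,"slide": [-2.3,-4.2,0.3],"delta_rot": [0,0,-2.5]}
  ]
}}

```text
time: 2.4
ee_pos: [419.6, 89.2, 185.0]
orientation: [0.196, 3.134, 0.002]
force: [1.3, 1.1, 0.5]
opening: 1.003
grip_force: 0.0
```

```bash
python3 - <<'E'
from h import *
s=status.read_state();print(s['time'],s['ee_pos'],np.round(s['qpos'],2)); plan((452,-98,140),5.1)
E
```

```text
2.4 [419.63852852  89.15891769 184.98160115] [-0.76  0.01  0.41  2.16 -0.01  0.97  1.1 ]
slide [-1.386 -4.543  1.121] rot [ 0.013  0.015 -2.454] mm 195 deg 12.3
```

>>> {"method": "apply_moves", "body": {
  "commands": [
    {"hand": 0,"slide": [-0.3,-0.9,0.2],"delta_rot": [0,0,-0.5]},
    {"hand": 0,"slide": [-0.6,-1.8,0.4],"delta_rot": [0,0,-1]},
    {"hand": 0,"slide": [-0.9,-2.7,0.6],"delta_rot": [0,0,-1.5]},
    {"hand": 0,"slide": [-1.2,-3.7,0.8],"delta_rot": [0,0,-2]},
    {"hand": 0,"slide": [-1.4,-4.5,1.1],"delta_rot": [0,0,-2.5]}
  ]
}}

```text
time: 2.9
ee_pos: [452.7, -97.3, 140.8]
orientation: [-0.145, 3.137, -0.0]
force: [0.6, 0.8, -0.5]
opening: 1.003
grip_force: 0.0
```

```bash
python3 - <<'E'
from h import *
c=vision.capture('wrist');s=status.read_state();print(s['time'],s['ee_pos'],np.round(s['qpos'],2))
save(c,'w1')
for k in('lever','lever_boss','lever_eye'):
    for q in cut_out(c,k)[:2]:
        m=q['mask'].astype(np.uint8);M=cv2.moments(m,True);print(k,round(q['conf'],2),M['m10']/M['m00'],M['m01']/M['m00'],np.round(q['bbox']))
import pickle;pickle.dump(c,open('w.pkl','wb'))
g=cv2.cvtColor(c['img'],cv2.COLOR_RGB2GRAY)
print(np.round(proj(c,[[450,-100,26],[569,-89,8]])))
E
```

```text
2.95 [ 451.93919953 -101.35121536  139.28420278] [-0.46  0.16  0.6   2.15 -0.12  0.86  1.87]
lever 0.91 167.50757018962221 40.5795972365133 [ 64.   2. 250.  78.]
lever 0.75 417.2705035971223 265.7571223021583 [354. 197. 472. 347.]
lever_boss 0.86 416.70453153704835 266.2905695039804 [356. 202. 476. 349.]
lever_boss 0.81 277.8047818012999 240.65552460538532 [260. 175. 300. 329.]
lever_eye 0.98 166.9691775889385 40.491142157568774 [ 60.   4. 253.  79.]
lever_eye 0.89 417.4202445265852 265.44896218367927 [355. 198. 476. 345.]
[[277. 200.]
 [277. 310.]]
```

View pics/w1.png

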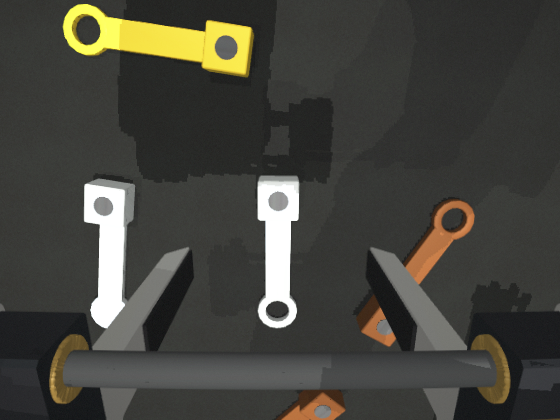

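The wrist view shows the drilled lever upright between the fingers, boss dimple at (278,201) and eye at (277,310). My projections were (277,200) and (277,310), so the pose is confirmed.

>>> {"method": "apply_moves", "body": {
  "commands": [
    {"hand": 0,"slide": [0,0,0.9],"delta_rot": [0,0,0]},
    {"hand": 0,"slide": [0,0,1.8],"delta_rot": [0,0,0]},
    {"hand": 0,"slide": [0,0,2.6],"delta_rot": [0,0,0]},
    {"hand": 0,"slide": [0,0,3.0],"delta_rot": [0,0,0]},
    {"hand": 0,"slide": [0,0,3.1],"delta_rot": [0,0,0]}
  ]
}}

```text
time: 3.6
ee_pos: [451.3, -93.8, 15.2]
orientation: [0.145, -3.136, -0.001]
force: [0.7, 0.2, 0.1]
opening: 1.0
grip_force: 0.0
```

```bash
python3 - <<'E'
from h import *
s=status.read_state();print(s['time'],s['ee_pos'],s['orientation']); plan((450,-100,14),5.1)
E
```

```text
3.6 [451.3077373  -93.84653516  15.24710134] [ 1.45356419e-01 -3.13584729e+00 -5.09687867e-04]
slide [ 0.047 -0.15   0.031] rot [ 0.005 -0.027  0.042] mm 6 deg 0.2
```

>>> {"method": "apply_moves", "body": {
  "commands": [
    {"hand": 0,"slide": [0.05,-0.1,0],"delta_rot": [0,0,0]},
    {"hand": 0,"slide": [0.05,-0.1,0],"delta_rot": [0,0,0]},
    {"hand": 0,"slide": [0.05,-0.1,0],"delta_rot": [0,0,0]}
  ]
}}

```text
time: 3.9
ee_pos: [451.2, -99.1, 17.5]
orientation: [-0.143, 3.136, 0.0]
force: [0.1, 0.3, 1.1]
opening: 1.0
grip_force: 0.0
```

>>> {"method": "apply_moves", "body": {
  "commands": [
    {"hand": 1,"slide": [0,0,0],"delta_rot": [0,0,0]},
    {"hand": 1,"slide": [0,0,0],"delta_rot": [0,0,0]},
    {"hand": 1,"slide": [0,0,0],"delta_rot": [0,0,0]},
    {"hand": 1,"slide": [0,0,0],"delta_rot": [0,0,0]},
    {"hand": 1,"slide": [0,0,0],"delta_rot": [0,0,0]}
  ],
  "force": 60
}}

```text
time: 4.4
ee_pos: [450.4, -99.2, 16.5]
orientation: [0.144, -3.138, 0.0]
force: [-0.9, 0.2, -0.1]
opening: 0.607
grip_force: 0.0
```

>>> {"method": "apply_moves", "body": {
  "commands": [
    {"hand": 1,"slide": [0,0,0],"delta_rot": [0,0,0]},
    {"hand": 1,"slide": [0,0,0],"delta_rot": [0,0,0]},
    {"hand": 1,"slide": [0,0,0],"delta_rot": [0,0,0]}
  ]
}}

```text
time: 4.7
ee_pos: [450.4, -99.3, 16.5]
orientation: [0.144, -3.138, 0.0]
force: [-1.4, 0.8, 19.6]
opening: 0.356
grip_force: 11.0
```

>>> {"method": "apply_moves", "body": {
  "commands": [
    {"hand": 1,"slide": [0,0,0],"delta_rot": [0,0,0]},
    {"hand": 1,"slide": [0,0,0],"delta_rot": [0,0,0]},
    {"hand": 1,"slide": [0,0,0],"delta_rot": [0,0,0]}
  ]
}}

```text
time: 5.0
ee_pos: [451.6, -99.4, 17.2]
orientation: [-0.143, 3.136, -0.0]
force: [-0.2, -0.4, 14.4]
opening: 0.102
grip_force: 7.6
```

>>> {"method": "apply_moves", "body": {
  "commands": [
    {"hand": 1,"slide": [0,0,-0.5],"delta_rot": [0,0,0]},
    {"hand": 1,"slide": [0,0,-1.2],"delta_rot": [0,0,0]},
    {"hand": 1,"slide": [0,0,-2.0],"delta_rot": [0,0,0]},
    {"hand": 1,"slide": [0,0,-3.0],"delta_rot": [0,0,0]},
    {"hand": 1,"slide": [0,0,-4.0],"delta_rot": [0,0,0]}
  ]
}}

```text
time: 5.5
ee_pos: [449.9, -99.5, 177.8]
orientation: [0.143, -3.138, 0.001]
force: [0.7, 0.9, 0.3]
opening: 0.005
grip_force: 0.0
```

```bash
python3 - <<'E'
from h import *
s=status.read_state();print(s['time'],s['ee_pos'],np.round(s['qpos'],2),s['opening'],s['grip_force'],s['force'])
c=vision.capture('wrist');w=c
b=vision.capture('top')
h=look_for(b,'hook');print([(q['conf'],q['bbox']) for q in h[:2]])
P=np.hstack([w['img'][150:420,150:410],cv2.resize(b['img'][90:225,180:310],(260,270),interpolation=cv2.INTER_CUBIC)]);cv2.imwrite('pics/d.png',P[:,:,::-1])
a=vision.capture('scene');save(a,'s2')
E
```

```text
5.5 [449.92657072 -99.52008674 177.81408074] [-0.52  0.09  0.64  2.12 -0.07  0.95  1.82] 0.004855208825752326 0.0 [0.73890873 0.94420975 0.34490276]
[(0.65, [200.1, 152.6, 216.1, 197.6])]
```

View pics/d.png

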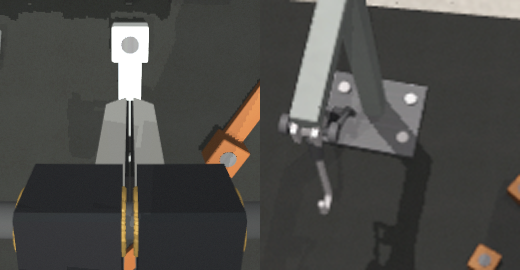

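The wrist crop shows the fingers shut with nothing between them. The lever is still on the bench, with its boss just above the fingertips in the picture, so the grasp slipped. I'll check where the TCP and fingertips project in the image.

```bash
python3 - <<'E'
from h import *
s=status.read_state();p=np.array(s['ee_pos']);R=Ro.from_rotvec(s['orientation'])
c=vision.capture('wrist');save(c,'w2')
print(s['ee_pos'],s['opening'])
print('tcp,tip,grasp',np.round(proj(c,[p,p+R.apply([0,0,11]),p+R.apply([0,0,-8])])),'tool axes',np.round(R.as_matrix(),2).tolist())
print('pred boss,eye',np.round(proj(c,[[450,-100,26],[569,-89,8]])))
# boss now: dimple blob near crop (130,45)->(280,195)
print('boss',onz(c,(280,195),26))
E
```

```text
[450.877607   -98.94823693 177.07428028] 0.0042857128299511596
tcp,tip,grasp [[280. 256.]
 [280. 249.]
 [280. 262.]] tool axes [[-1.0, -0.09, 0.0], [-0.09, 1.0, 0.0], [-0.0, 0.0, -1.0]]
pred boss,eye [[279. 193.]
 [279. 294.]]
boss [452.19174479 -98.47509927  26.        ]
```

View pics/w2.png

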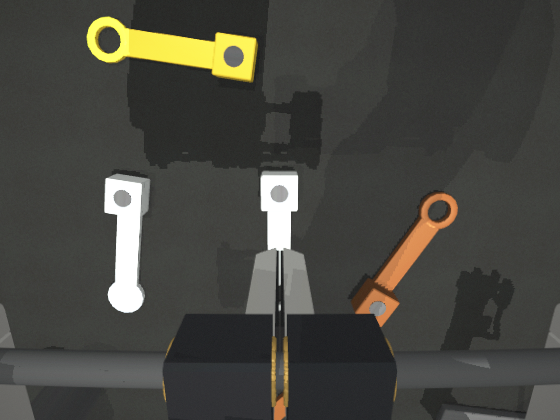

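>>> {"method": "apply_moves", "body": {
  "commands": [
    {"hand": 0,"slide": [0,0,0],"delta_rot": [0,0,0]},
    {"hand": 0,"slide": [0,0,0],"delta_rot": [0,0,0]},
    {"hand": 0,"slide": [0,0,0],"delta_rot": [0,0,0]},
    {"hand": 0,"slide": [0,0,0.5],"delta_rot": [0,0,0]},
    {"hand": 0,"slide": [0,0,1.0],"delta_rot": [0,0,0]}
  ]
}}

```text
time: 6.25
ee_pos: [450.7, -99.3, 135.9]
orientation: [-0.144, 3.138, -0.0]
force: [-0.2, 0.3, -0.5]
opening: 0.389
grip_force: 0.0
```

>>> {"method": "apply_moves", "body": {
  "commands": [
    {"hand": 0,"slide": [0,0,0.5],"delta_rot": [0,0,0]},
    {"hand": 0,"slide": [0,0,1.2],"delta_rot": [0,0,0]},
    {"hand": 0,"slide": [0,0,2.0],"delta_rot": [0,0,0]},
    {"hand": 0,"slide": [0,0,2.6],"delta_rot": [0,0,0]},
    {"hand": 0,"slide": [0,0,2.8],"delta_rot": [0,0,0]}
  ]
}}

```text
time: 6.75
ee_pos: [448.9, -99.4, 22.3]
orientation: [0.143, -3.134, 0.001]
force: [0.3, -0.7, 0.3]
opening: 0.818
grip_force: 0.0
```

>>> {"method": "apply_moves", "body": {
  "commands": [
    {"hand": 0,"slide": [0,0,0.1],"delta_rot": [0,0,0]},
    {"hand": 0,"slide": [0,0,0.2],"delta_rot": [0,0,0]},
    {"hand": 0,"slide": [0,0,0.2],"delta_rot": [0,0,0]},
    {"hand": 0,"slide": [0,0,0.2],"delta_rot": [0,0,0]}
  ]
}}

```text
time: 7.15
ee_pos: [450.9, -99.2, 17.2]
orientation: [-0.144, 3.137, 0.0]
force: [0.2, -0.1, 0.3]
opening: 0.999
grip_force: 0.0
```

```bash
python3 - <<'E'
from h import *
for i in range(3):
    s=status.read_state();print(s['time'],s['ee_pos'],s['opening'],s['force']);plan((452,-99,13),5.1)
c=vision.capture('wrist')
s=status.read_state();print(s['ee_pos'])
cv2.imwrite('pics/w3.png',c['img'][100:420,100:460,::-1])
print(np.round(proj(c,[[451,-99,26],[570,-88,8],s['ee_pos']]))-[100,100])
E
```

```text
7.15 [450.94016413 -99.20857065  17.16880512] 0.9992465016835539 [ 0.18863826 -0.14873253  0.32600553]
slide [-0.027  0.003  0.104] rot [0.001 0.013 0.028] mm 4 deg 0.2
7.15 [450.94016413 -99.20857065  17.16880512] 0.9992465016835539 [ 0.18863826 -0.14873253  0.32600553]
slide [-0.027  0.003  0.104] rot [0.001 0.013 0.028] mm 4 deg 0.2
7.15 [450.94016413 -99.20857065  17.16880512] 0.9992465016835539 [ 0.18863826 -0.14873253  0.32600553]
slide [-0.027  0.003  0.104] rot [0.001 0.013 0.028] mm 4 deg 0.2
[450.96175669 -99.20657532  17.16017639]
[[180. 163.]
 [181. 310.]
 [180. 156.]]
```

View pics/w3.png

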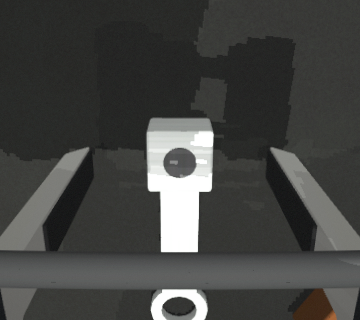

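The boss is centred between the open fingers at (180,163), which agrees with the projection. The hand sits about 4 mm too high, so I'll lower it and grip again.

>>> {"method": "apply_moves", "body": {
  "commands": [
    {"hand": 0,"slide": [-0.02,0,0.1],"delta_rot": [0,0,0]},
    {"hand": 0,"slide": [-0.02,0,0.12],"delta_rot": [0,0,0]},
    {"hand": 0,"slide": [-0.02,0,0.12],"delta_rot": [0,0,0]}
  ]
}}

```text
time: 7.5
ee_pos: [451.2, -99.2, 11.6]
orientation: [0.144, -3.138, 0.0]
force: [0.4, 0.2, 0.5]
opening: 1.005
grip_force: 0.0
```

>>> {"method": "apply_moves", "body": {
  "commands": [
    {"hand": 0.5,"slide": [0,0,0],"delta_rot": [0,0,0]},
    {"hand": 0.5,"slide": [0,0,0],"delta_rot": [0,0,0]},
    {"hand": 0.58,"slide": [0,0,0],"delta_rot": [0,0,0]},
    {"hand": 0.58,"slide": [0,0,0],"delta_rot": [0,0,0]},
    {"hand": 0.58,"slide": [0,0,0],"delta_rot": [0,0,0]}
  ],
  "force": 25
}}

```text
time: 8.0
ee_pos: [451.3, -99.2, 11.7]
orientation: [0.144, -3.138, 0.0]
force: [-0.3, -0.1, 0.1]
opening: 0.614
grip_force: 0.0
```

>>> {"method": "apply_moves", "body": {
  "commands": [
    {"hand": 0.75,"slide": [0,0,0],"delta_rot": [0,0,0]},
    {"hand": 0.75,"slide": [0,0,0],"delta_rot": [0,0,0]},
    {"hand": 0.75,"slide": [0,0,0],"delta_rot": [0,0,0]}
  ]
}}

```text
time: 8.3
ee_pos: [451.3, -99.2, 11.7]
orientation: [0.144, -3.138, 0.0]
force: [-0.1, 0.3, 0.3]
opening: 0.38
grip_force: 25.0
```

>>> {"method": "apply_moves", "body": {
  "commands": [
    {"hand": 1,"slide": [0,0,0],"delta_rot": [0,0,0]},
    {"hand": 1,"slide": [0,0,0],"delta_rot": [0,0,0]},
    {"hand": 1,"slide": [0,0,0],"delta_rot": [0,0,0]}
  ],
  "force": 60
}}

```text
time: 8.6
ee_pos: [451.3, -99.2, 11.7]
orientation: [0.144, -3.138, 0.0]
force: [0.9, 0.3, 1.3]
opening: 0.371
grip_force: 60.0
```

>>> {"method": "apply_moves", "body": {
  "commands": [
    {"hand": 1,"slide": [0,0,-0.2],"delta_rot": [0,0,0]},
    {"hand": 1,"slide": [0,0,-0.8],"delta_rot": [0,0,0]},
    {"hand": 1,"slide": [0,0,-1.6],"delta_rot": [0,0,0]},
    {"hand": 1,"slide": [0,0,-2.4],"delta_rot": [0,0,0]},
    {"hand": 1,"slide": [0,0,-3.2],"delta_rot": [0,0,0]}
  ]
}}

```text
time: 9.1
ee_pos: [450.7, -99.5, 141.2]
orientation: [0.143, -3.138, 0.001]
force: [0.9, 1.3, -3.1]
opening: 0.368
grip_force: 60.0
```

```bash
python3 - <<'E'
from h import *
# lever pose: underside of lever in tool frame; nose target
s=status.read_state();print(s['time'],s['ee_pos'],s['opening'],s['grip_force'],s['force'])
h=-0.087;ux=np.array([np.cos(h),np.sin(h),0])
O=np.array([612,212,0])
# waypoint: boss 300 mm before hook, z 330
p=O-ux*240;p[2]=300
plan(p,-5,0)
E
```

```text
9.1 [450.68009    -99.51812993 141.1844306 ] 0.3682234137089895 59.996379017829895 [ 0.85413594  1.34675394 -3.13142607]
slide [ 1.185  8.45  -3.972] rot [-0.004 -0.007  2.041] mm 376 deg 10.2
```

>>> {"method": "apply_moves", "body": {
  "commands": [
    {"hand": 1,"slide": [0.1,0.7,-0.3],"delta_rot": [0,0,0.2]},
    {"hand": 1,"slide": [0.2,1.6,-0.7],"delta_rot": [0,0,0.5]},
    {"hand": 1,"slide": [0.3,2.5,-1.1],"delta_rot": [0,0,1]},
    {"hand": 1,"slide": [0.4,3.4,-1.5],"delta_rot": [0,0,1.5]},
    {"hand": 1,"slide": [0.5,4.2,-1.8],"delta_rot": [0,0,2]}
  ]
}}

```text
time: 9.6
ee_pos: [415.4, 67.6, 213.1]
orientation: [0.133, 3.138, 0.001]
force: [-0.5, 0.3, -2.3]
opening: 0.37
grip_force: 60.0
```

```bash
cat >> h.py <<'E'
HY=-0.087;UX=np.array([np.cos(HY),np.sin(HY),0]);UY=np.array([-UX[1],UX[0],0]);O=np.array([612,212,0.])
def nose(s):
    R=Ro.from_rotvec(s['orientation']);p=np.array(s['ee_pos'])+R.apply([-140,0,7.7]);d=p-O;return np.array([d@UX,d@UY,d[2]])
def tcp_for(nx,ny,nz,tilt):
    t=np.radians(tilt);b=np.array([nx,nz])-[140*np.cos(t)+7.7*np.sin(t),140*np.sin(t)-7.7*np.cos(t)]
    return O+UX*b[0]+UY*ny+np.array([0,0,b[1]])
E
python3 - <<'E'
from h import *
s=status.read_state();print(s['time'],s['ee_pos'],np.round(s['qpos'],2),nose(s))
p=tcp_for(-90,0,290,12);print(p);plan(p,-5,12)
E
```

```text
9.6 [415.35707674  67.60878536 213.08786002] [-0.81 -0.05  0.49  2.14  0.03  1.04  1.15] [ -43.3465294  -160.61209618  205.51320355]
[384.3227861  231.85804476 268.42409981]
slide [ 1.119  4.027 -1.382] rot [ 0.01  -2.39   0.028] mm 176 deg 11.9
```

>>> {"method": "apply_moves", "body": {
  "commands": [
    {"hand": 1,"slide": [0.3,0.7,-0.2],"delta_rot": [0,-0.4,0]},
    {"hand": 1,"slide": [0.6,1.5,-0.5],"delta_rot": [0,-0.9,0]},
    {"hand": 1,"slide": [0.9,2.4,-0.8],"delta_rot": [0,-1.4,0]},
    {"hand": 1,"slide": [1.1,3.3,-1.1],"delta_rot": [0,-1.9,0]},
    {"hand": 1,"slide": [1.1,4.0,-1.4],"delta_rot": [0,-2.4,0]}
  ]
}}

```text
time: 10.1
ee_pos: [384.3, 231.0, 268.7]
orientation: [0.121, 2.927, -0.011]
force: [1.5, -0.6, -3.1]
opening: 0.37
grip_force: 60.0
```

```bash
python3 - <<'E'
from h import *
s=status.read_state();print(s['time'],s['ee_pos'],np.round(s['qpos'],2),nose(s))
P=[]
for n in('scene','top','wrist'):
    c=vision.capture(n)
    for k in('hook_tip','hook_shank','lever_eye'):
        print(n,k,[(round(q['conf'],2),np.round(q['bbox']).tolist()) for q in look_for(c,k)[:2]])
    s=status.read_state();R=Ro.from_rotvec(s['orientation'])
    E=np.array(s['ee_pos'])+R.apply([-120,0,7.7]);px=proj(c,[E,O+[0,0,420],O+UX*6-[0,0,-285],O-UX*25+UX*6+[0,0,259]]);print(np.round(px))
    if n=='scene':
        x,y=px[2].astype(int);P.append(cv2.resize(c['img'][y-70:y+70,x-65:x+65],(390,420),interpolation=cv2.INTER_CUBIC));print(x,y)
    if n=='top':
        x,y=px[2].astype(int);P.append(cv2.resize(c['img'][y-70:y+70,x-65:x+65],(390,420),interpolation=cv2.INTER_CUBIC));print(x,y)
    if n=='wrist': save(c,'w4')
cv2.imwrite('pics/e.png',np.hstack(P)[:,:,::-1])
s=status.read_state();print(nose(s))
E
```

```text
10.1 [384.33447397 230.98040021 268.74442773] [-0.99 -0.14  0.15  2.12  0.22  1.04  0.55] [-8.99633678e+01 -2.27064598e-01  2.90637471e+02]
scene hook_tip [(0.42, [336.0, 242.0, 345.0, 266.0])]
scene hook_shank []
scene lever_eye [(0.9, [235.0, 164.0, 278.0, 187.0]), (0.83, [198.0, 275.0, 250.0, 304.0])]
[[359. 226.]
 [343. 230.]
 [335. 261.]
 [339. 259.]]
334 261
top hook_tip [(0.46, [201.0, 154.0, 222.0, 190.0])]
top hook_shank [(0.67, [201.0, 157.0, 217.0, 185.0])]
top lever_eye [(0.98, [305.0, 153.0, 346.0, 190.0]), (0.67, [262.0, 214.0, 299.0, 265.0])]
[[204. 217.]
 [204. 154.]
 [213. 169.]
 [212. 182.]]
212 169
wrist hook_tip [(0.58, [241.0, 330.0, 323.0, 417.0])]
wrist hook_shank []
wrist lever_eye [(0.74, [247.0, 221.0, 315.0, 420.0]), (0.64, [128.0, 180.0, 181.0, 282.0])]
[[281. 412.]
 [286. 739.]
 [284. 492.]
 [284. 445.]]
[-88.52624827  -2.40904484 289.10496847]
```

View pics/e.png

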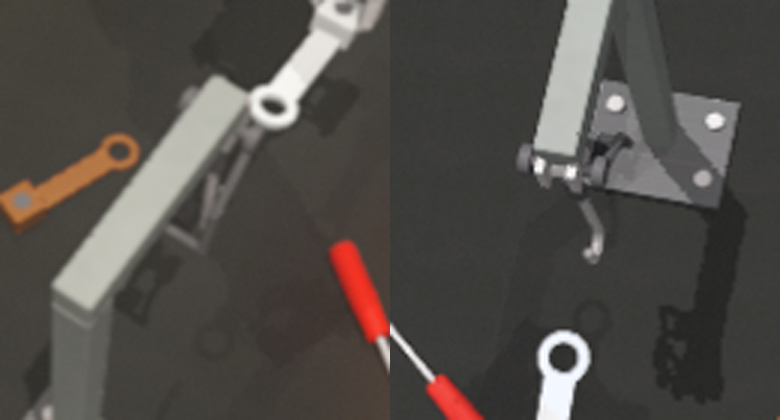

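The picture shows the eye in line with the hook. The eye is near (205,217) in the top view and the hook foot near (214,184). The pivot knobs' midpoints match my projected pivot within a pixel in both views. Next I approach the shank.

>>> {"method": "apply_moves", "body": {
  "commands": [
    {"hand": 1,"slide": [-0.3,0,0.06],"delta_rot": [0,0,0]},
    {"hand": 1,"slide": [-0.7,0,0.15],"delta_rot": [0,0,0]},
    {"hand": 1,"slide": [-1.1,0,0.23],"delta_rot": [0,0,0]},
    {"hand": 1,"slide": [-1.4,0,0.3],"delta_rot": [0,0,0]},
    {"hand": 1,"slide": [-1.7,0,0.36],"delta_rot": [0,0,0]}
  ]
}}

```text
time: 11.2
ee_pos: [455.7, 223.3, 267.6]
orientation: [0.122, 2.93, -0.013]
force: [-0.0, -0.4, -3.0]
opening: 0.371
grip_force: 60.0
```

```bash
python3 - <<'E'
from h import *
s=status.read_state();print(s['time'],s['ee_pos'],np.round(s['qpos'],2),nose(s),s['force'])
p=tcp_for(0,0,290,12);plan(p,-5,12)
c=vision.capture('top');d=vision.capture('wrist')
print(np.round(nose(status.read_state()),1))
E
```

```text
11.2 [455.74765845 223.31720977 267.56076108] [-0.94 -0.03  0.25  2.03  0.18  1.    0.7 ] [-18.10062795  -1.80882164 289.11481646] [-0.02722092 -0.4179244  -2.98620984]
slide [-0.447  0.056  0.073] rot [ 0.005 -0.002  0.043] mm 18 deg 0.2
[-17.8  -2.  289.2]
```

>>> {"method": "apply_moves", "body": {
  "commands": [
    {"hand": 1,"slide": [-0.13,0.05,0.03],"delta_rot": [0,0,0]},
    {"hand": 1,"slide": [-0.26,0.05,0.055],"delta_rot": [0,0,0]},
    {"hand": 1,"slide": [-0.38,0.05,0.08],"delta_rot": [0,0,0]},
    {"hand": 1,"slide": [-0.49,0.05,0.105],"delta_rot": [0,0,0]},
    {"hand": 1,"slide": [-0.6,0.05,0.13],"delta_rot": [0,0,0]}
  ]
}}

```text
time: 11.8
ee_pos: [479.7, 223.6, 267.7]
orientation: [0.122, 2.93, -0.013]
force: [0.8, -0.1, -2.0]
opening: 0.369
grip_force: 60.0
```

>>> {"method": "apply_moves", "body": {
  "commands": [
    {"hand": 1,"slide": [-0.04,0,0.01],"delta_rot": [0,0,0]},
    {"hand": 1,"slide": [-0.08,0,0.02],"delta_rot": [0,0,0]},
    {"hand": 1,"slide": [-0.1,0,0.02],"delta_rot": [0,0,0]}
  ]
}}

```text
time: 12.1
ee_pos: [483.4, 223.2, 267.7]
orientation: [0.122, 2.93, -0.013]
force: [-0.3, -0.5, -2.7]
opening: 0.371
grip_force: 60.0
```

```bash
python3 - <<'E'
from h import *
s=status.read_state();print(s['time'],nose(s),s['force'],s['force']@UX)
c=vision.capture('top');a=vision.capture('scene')
th=[.0,.03,.1,.15,.2,.25]
tip=lambda t:O+UX*(161*np.sin(t)-25*np.cos(t))+[0,0,420-161*np.cos(t)-25*np.sin(t)]
bot=lambda t:O+UX*(200*np.sin(t)-12.5*np.cos(t))+[0,0,420-200*np.cos(t)-12.5*np.sin(t)]
print(np.round(proj(c,[tip(t) for t in th]),1).tolist(),np.round(proj(c,[bot(t) for t in th]),1).tolist())
x,y=212,165
A=cv2.resize(c['img'][y-50:y+70,x-60:x+60],(480,480),interpolation=cv2.INTER_CUBIC);
B=cv2.resize(a['img'][200:300,300:380],(300,375),interpolation=cv2.INTER_CUBIC);B=np.vstack([B,np.zeros((105,300,3),np.uint8)])
cv2.imwrite('pics/f.png',np.hstack([A,B])[:,:,::-1])
E
```

```text
12.1 [  9.48630399   0.55688556 289.20973926] [-0.31994504 -0.4884425  -2.74085239] -0.2762940652926782
[[211.7, 184.6], [212.1, 182.8], [213.2, 178.4], [213.9, 175.1], [214.6, 171.9], [215.2, 168.6]] [[214.8, 183.8], [215.3, 181.5], [216.5, 176.1], [217.3, 172.2], [218.0, 168.2], [218.8, 164.3]]
```

View pics/f.png

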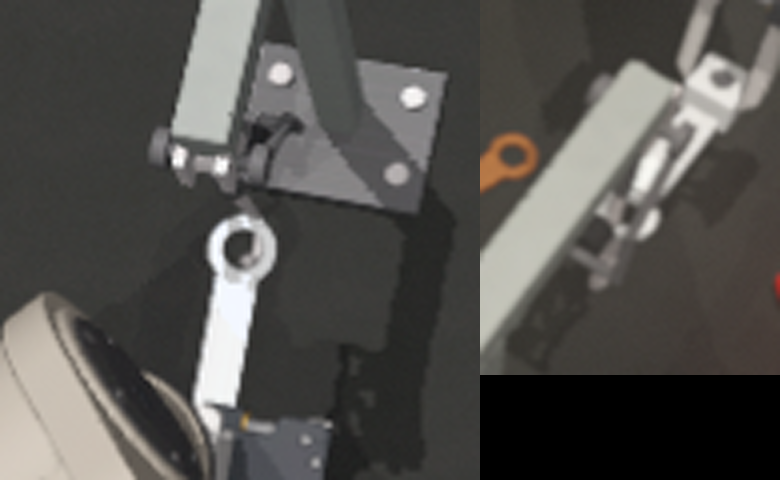

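The hook tip shows through the eye at about (253,248), with the ring centre at (242,248). Allowing for the height difference, the lever is laterally aligned. I'll push on in small steps.

>>> {"method": "apply_moves", "body": {
  "commands": [
    {"hand": 1,"slide": [-0.03,0,0.006],"delta_rot": [0,0,0]},
    {"hand": 1,"slide": [-0.06,0,0.012],"delta_rot": [0,0,0]},
    {"hand": 1,"slide": [-0.09,0,0.02],"delta_rot": [0,0,0]},
    {"hand": 1,"slide": [-0.12,0,0.026],"delta_rot": [0,0,0]}
  ]
}}

```text
time: 12.6
ee_pos: [488.4, 222.8, 267.7]
orientation: [0.122, 2.93, -0.013]
force: [-0.2, 0.3, -1.5]
opening: 0.37
grip_force: 60.0
```

>>> {"method": "apply_moves", "body": {
  "commands": [
    {"hand": 1,"slide": [-0.03,0,0.006],"delta_rot": [0,0,0]},
    {"hand": 1,"slide": [-0.06,0,0.012],"delta_rot": [0,0,0]},
    {"hand": 1,"slide": [-0.08,0,0.017],"delta_rot": [0,0,0]}
  ]
}}

```text
time: 12.9
ee_pos: [491.7, 222.6, 267.7]
orientation: [0.122, 2.93, -0.013]
force: [-0.2, -0.2, -2.4]
opening: 0.371
grip_force: 60.0
```

>>> {"method": "apply_moves", "body": {
  "commands": [
    {"hand": 1,"slide": [-0.02,0,0.004],"delta_rot": [0,0,0]},
    {"hand": 1,"slide": [-0.04,0,0.008],"delta_rot": [0,0,0]},
    {"hand": 1,"slide": [-0.06,0,0.013],"delta_rot": [0,0,0]}
  ]
}}

```text
time: 13.2
ee_pos: [494.0, 222.4, 267.6]
orientation: [0.122, 2.93, -0.013]
force: [0.5, 0.5, -1.9]
opening: 0.37
grip_force: 60.0
```

>>> {"method": "apply_moves", "body": {
  "commands": [
    {"hand": 1,"slide": [-0.02,0,0.004],"delta_rot": [0,0,0]},
    {"hand": 1,"slide": [-0.04,0,0.008],"delta_rot": [0,0,0]},
    {"hand": 1,"slide": [-0.06,0,0.013],"delta_rot": [0,0,0]}
  ]
}}

```text
time: 13.5
ee_pos: [496.5, 222.2, 267.6]
orientation: [0.122, 2.93, -0.013]
force: [0.0, 0.7, -3.2]
opening: 0.373
grip_force: 60.0
```

>>> {"method": "apply_moves", "body": {
  "commands": [
    {"hand": 1,"slide": [-0.02,0,0.004],"delta_rot": [0,0,0]},
    {"hand": 1,"slide": [-0.04,0,0.008],"delta_rot": [0,0,0]},
    {"hand": 1,"slide": [-0.06,0,0.013],"delta_rot": [0,0,0]}
  ]
}}

```text
time: 13.8
ee_pos: [499.0, 222.0, 267.6]
orientation: [0.122, 2.93, -0.013]
force: [1.0, -0.1, -2.3]
opening: 0.37
grip_force: 60.0
```

>>> {"method": "apply_moves", "body": {
  "commands": [
    {"hand": 1,"slide": [-0.02,0,0.004],"delta_rot": [0,0,0]},
    {"hand": 1,"slide": [-0.04,0,0.008],"delta_rot": [0,0,0]},
    {"hand": 1,"slide": [-0.06,0,0.013],"delta_rot": [0,0,0]}
  ]
}}

```text
time: 14.1
ee_pos: [501.4, 221.8, 267.6]
orientation: [0.122, 2.93, -0.013]
force: [-0.8, -0.2, -2.3]
opening: 0.373
grip_force: 60.0
```

>>> {"method": "apply_moves", "body": {
  "commands": [
    {"hand": 1,"slide": [-0.02,0,0.004],"delta_rot": [0,0,0]},
    {"hand": 1,"slide": [-0.04,0,0.008],"delta_rot": [0,0,0]},
    {"hand": 1,"slide": [-0.05,0,0.011],"delta_rot": [0,0,0]}
  ]
}}

```text
time: 14.4
ee_pos: [503.5, 221.5, 267.6]
orientation: [0.122, 2.93, -0.013]
force: [-0.6, -0.7, -2.8]
opening: 0.373
grip_force: 60.0
```

>>> {"method": "apply_moves", "body": {
  "commands": [
    {"hand": 1,"slide": [-0.02,0,0.004],"delta_rot": [0,0,0]},
    {"hand": 1,"slide": [-0.04,0,0.008],"delta_rot": [0,0,0]},
    {"hand": 1,"slide": [-0.05,0,0.011],"delta_rot": [0,0,0]}
  ]
}}

```text
time: 14.7
ee_pos: [505.5, 221.4, 267.6]
orientation: [0.122, 2.93, -0.013]
force: [-0.7, -0.2, -2.8]
opening: 0.371
grip_force: 60.0
```

```bash
python3 - <<'E'
from h import *
s=status.read_state();print(s['time'],np.round(nose(s),1),np.round(s['force'],2),s['force']@UX)
c=vision.capture('top')
x,y=212,160
A=cv2.resize(c['img'][y-40:y+50,x-45:x+45],(540,540),interpolation=cv2.INTER_CUBIC)
cv2.imwrite('pics/g.png',A[:,:,::-1])
R=Ro.from_rotvec(s['orientation']);E=np.array(s['ee_pos'])+R.apply([-120,0,7.7])
tip=lambda t:O+UX*(161*np.sin(t)-25*np.cos(t))+[0,0,420-161*np.cos(t)-25*np.sin(t)]
print((proj(c,[E]+[tip(t) for t in(.15,.2,.25,.28)])-[167,120])*6)
s=status.read_state();print(np.round(nose(s),1),np.round(s['force'],2))
E
```

```text
14.7 [ 31.6   0.7 289.2] [-0.71 -0.2  -2.85] -0.6927785083456373
[[277.55461124 280.22677118]
 [281.27228676 330.87055565]
 [285.43768018 311.38102595]
 [289.46354048 291.70276909]
 [291.80972683 279.81819051]]
[ 31.6   0.7 289.2] [-0.13 -0.94 -2.47]
```

View pics/g.png

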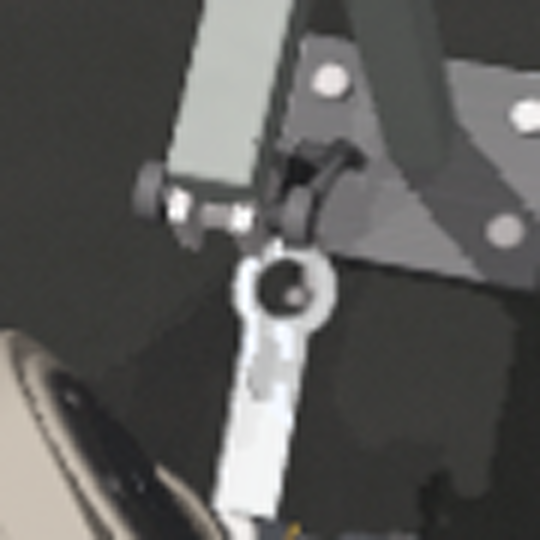

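The tip shows through the eye at (298,293), with the ring centre at (285,285), so the hook is at about 0.25 rad with good lateral fit. The stop must be close, so I'll use finer steps.

>>> {"method": "apply_moves", "body": {
  "commands": [
    {"hand": 1,"slide": [-0.02,0,0.004],"delta_rot": [0,0,0]},
    {"hand": 1,"slide": [-0.04,0,0.008],"delta_rot": [0,0,0]},
    {"hand": 1,"slide": [-0.04,0,0.008],"delta_rot": [0,0,0]}
  ]
}}

```text
time: 15.05
ee_pos: [506.7, 221.3, 267.4]
orientation: [0.122, 2.931, -0.013]
force: [-2.4, 0.5, -1.7]
opening: 0.368
grip_force: 60.0
```

>>> {"method": "apply_moves", "body": {
  "commands": [
    {"hand": 1,"slide": [-0.01,0,0.002],"delta_rot": [0,0,0]},
    {"hand": 1,"slide": [-0.01,0,0.002],"delta_rot": [0,0,0]}
  ]
}}

```text
time: 15.25
ee_pos: [506.9, 221.3, 267.3]
orientation: [0.121, 2.931, -0.013]
force: [-6.1, 1.3, -3.1]
opening: 0.37
grip_force: 60.0
```

```bash
python3 - <<'E'
from h import *
for i in range(4):
    s=status.read_state();print(s['time'],np.round(nose(s),1),np.round(s['force'],2),s['force']@UX);vision.capture('top')
E
```

```text
15.25 [ 33.    0.7 288.7] [-6.08  1.34 -3.09] -6.17084071698503
15.3 [ 33.    0.7 288.7] [-6.19  0.54 -2.59] -6.2094615978506
15.35 [ 33.    0.7 288.7] [-5.26  0.1  -2.43] -5.245102958177989
15.4 [ 33.    0.7 288.7] [-5.34  0.58 -1.73] -5.367316776302282
```

>>> {"method": "apply_moves", "body": {
  "commands": [
    {"hand": 1,"slide": [0,0,0],"delta_rot": [0,0,0]},
    {"hand": 1,"slide": [0,0,0],"delta_rot": [0,0,0]},
    {"hand": 1,"slide": [0,0,0],"delta_rot": [0,0,0]},
    {"hand": 1,"slide": [0,0,0],"delta_rot": [0,0,0]},
    {"hand": 1,"slide": [0,0,0],"delta_rot": [0,0,0]}
  ]
}}

```text
time: 15.95
ee_pos: [506.9, 221.3, 267.3]
orientation: [0.121, 2.931, -0.013]
force: [-6.0, 1.4, -2.4]
opening: 0.371
grip_force: 60.0
```

>>> {"method": "apply_moves", "body": {
  "commands": [
    {"hand": 1,"slide": [0,0,0],"delta_rot": [0,0,0]},
    {"hand": 1,"slide": [0,0,0],"delta_rot": [0,0,0]},
    {"hand": 1,"slide": [0,0,0],"delta_rot": [0,0,0]},
    {"hand": 1,"slide": [0,0,0],"delta_rot": [0,0,0]},
    {"hand": 1,"slide": [0,0,0],"delta_rot": [0,0,0]}
  ]
}}

```text
time: 16.45
ee_pos: [506.8, 221.3, 267.3]
orientation: [0.121, 2.931, -0.013]
force: [-5.3, 0.2, -3.0]
opening: 0.369
grip_force: 60.0
```

```bash
python3 - <<'E'
from h import *
s=status.read_state();print(s['time'],np.round(nose(s),1),np.round(s['force'],2),s['force']@UX, np.round(s['qpos'],2))
R=Ro.from_rotvec(s['orientation']).as_matrix()
# shank angle at stop
th=.0
from scipy.optimize import brentq
n=nose(s)
f=lambda t:(n[0])-(( 420-n[2])*np.tan(t)-4/np.cos(t))
t=brentq(f,0,.5);print('theta',t)
zt=420-161*np.cos(t)-25*np.sin(t);xt=161*np.sin(t)-25*np.cos(t);print('tip hx,z',xt,zt,'bowl',196*np.sin(t)-12.5*np.cos(t),420-196*np.cos(t)-12.5*np.sin(t))
e=np.array(s['ee_pos'])+R@[-120,0,7.7]-O;print('eye',e@UX,e[2])
dn=np.sin(t)*UX-np.array([0,0,np.cos(t)]);print('down shank dir in tool',R.T@dn/40,'per mm')
print('ux in tool',R.T@UX/40,'-z',R.T@[0,0,-1]/40)
E
```

```text
16.45 [ 33.    0.7 288.7] [-5.27  0.24 -2.97] -5.269989329808279 [-0.9   0.05  0.29  1.95  0.14  0.99  0.81]
theta 0.2758003178197965
tip hx,z 19.78786330780559 258.27665454328616 bowl 41.34655623563112 228.0033534473745
eye 13.435612382572463 284.5618038063191
down shank dir in tool [-1.68610895e-03 -1.71980932e-05  2.49430700e-02] per mm
ux in tool [-0.02445937 -0.00010355  0.00516998] -z [5.16998054e-03 1.14310200e-05 2.44595824e-02]
```

>>> {"method": "apply_moves", "body": {
  "commands": [
    {"hand": 1,"slide": [-0.004,0,0.06],"delta_rot": [0,0,0]},
    {"hand": 1,"slide": [-0.008,0,0.12],"delta_rot": [0,0,0]},
    {"hand": 1,"slide": [-0.012,0,0.18],"delta_rot": [0,0,0]},
    {"hand": 1,"slide": [-0.016,0,0.24],"delta_rot": [0,0,0]}
  ]
}}

```text
time: 16.85
ee_pos: [508.3, 221.2, 257.4]
orientation: [0.121, 2.933, -0.014]
force: [-15.2, 1.3, -1.6]
opening: 0.372
grip_force: 60.0
```

>>> {"method": "apply_moves", "body": {
  "commands": [
    {"hand": 1,"slide": [0.025,0,0],"delta_rot": [0,0,0]},
    {"hand": 1,"slide": [0.025,0,0],"delta_rot": [0,0,0]}
  ]
}}

```text
time: 17.05
ee_pos: [508.0, 221.3, 257.6]
orientation: [0.121, 2.932, -0.014]
force: [-10.4, 0.0, -1.6]
opening: 0.376
grip_force: 60.0
```

>>> {"method": "apply_moves", "body": {
  "commands": [
    {"hand": 1,"slide": [0.025,0,0],"delta_rot": [0,0,0]},
    {"hand": 1,"slide": [0.025,0,0],"delta_rot": [0,0,0]}
  ]
}}

```text
time: 17.25
ee_pos: [508.3, 221.2, 258.1]
orientation: [0.122, 2.929, -0.013]
force: [-0.6, -0.3, -2.6]
opening: 0.372
grip_force: 60.0
```

```bash
python3 - <<'E'
from h import *
for i in range(3):
    s=status.read_state();print(s['time'],np.round(nose(s),1),np.round(s['force'],2),s['force']@UX);c=vision.capture('top')
x,y=212,160
A=cv2.resize(c['img'][y-40:y+50,x-45:x+45],(540,540),interpolation=cv2.INTER_CUBIC)
cv2.imwrite('pics/k.png',A[:,:,::-1])
E
```

```text
17.25 [ 34.4   0.7 279.7] [-0.59 -0.25 -2.57] -0.5619118442215557
17.3 [ 34.5   0.7 279.8] [-0.19  0.05 -3.03] -0.18963398575669885
17.35 [ 34.6   0.7 279.8] [-0.47  0.23 -2.9 ] -0.4919360344363956
```

>>> {"method": "apply_moves", "body": {
  "commands": [
    {"hand": 1,"slide": [-0.008,0,0.0],"delta_rot": [0,0,0]},
    {"hand": 1,"slide": [-0.015,0,0.0],"delta_rot": [0,0,0]}
  ]
}}

```text
time: 17.6
ee_pos: [508.8, 221.1, 258.1]
orientation: [0.122, 2.93, -0.013]
force: [-0.3, -0.6, -2.1]
opening: 0.372
grip_force: 60.0
```

>>> {"method": "apply_moves", "body": {
  "commands": [
    {"hand": 1,"slide": [0,0,0.03],"delta_rot": [0,0,0]},
    {"hand": 1,"slide": [0,0,0.06],"delta_rot": [0,0,0]},
    {"hand": 1,"slide": [0,0,0.09],"delta_rot": [0,0,0]},
    {"hand": 1,"slide": [0,0,0.12],"delta_rot": [0,0,0]}
  ]
}}

```text
time: 18.0
ee_pos: [509.7, 221.0, 253.2]
orientation: [0.122, 2.93, -0.013]
force: [-0.5, -0.1, -2.9]
opening: 0.371
grip_force: 60.0
```

>>> {"method": "apply_moves", "body": {
  "commands": [
    {"hand": 1,"slide": [-0.01,0,0.0],"delta_rot": [0,0,0]},
    {"hand": 1,"slide": [-0.02,0,0.0],"delta_rot": [0,0,0]},
    {"hand": 1,"slide": [-0.02,0,0.0],"delta_rot": [0,0,0]}
  ]
}}

```text
time: 18.3
ee_pos: [510.3, 221.0, 253.4]
orientation: [0.122, 2.93, -0.013]
force: [-1.1, 0.2, -2.5]
opening: 0.369
grip_force: 60.0
```

>>> {"method": "apply_moves", "body": {
  "commands": [
    {"hand": 1,"slide": [-0.003,0,0.04],"delta_rot": [0,0,0]},
    {"hand": 1,"slide": [-0.005,0,0.08],"delta_rot": [0,0,0]},
    {"hand": 1,"slide": [-0.007,0,0.12],"delta_rot": [0,0,0]},
    {"hand": 1,"slide": [-0.009,0,0.16],"delta_rot": [0,0,0]},
    {"hand": 1,"slide": [-0.012,0,0.2],"delta_rot": [0,0,0]}
  ]
}}

```text
time: 18.8
ee_pos: [511.5, 220.9, 245.1]
orientation: [0.121, 2.932, -0.014]
force: [-10.4, 1.6, -1.6]
opening: 0.367
grip_force: 60.0
```

```bash
python3 - <<'E'
from h import *
s=status.read_state();print(s['time'],np.round(nose(s),1),np.round(s['force'],2),s['force']@UX)
n=nose(s);t=.27
L=lambda x,z:np.round([x*np.cos(t)+(z-420)*np.sin(t),-x*np.sin(t)+(z-420)*np.cos(t)],1)
R=Ro.from_rotvec(s['orientation']);e=np.array(s['ee_pos'])+R.apply([-120,0,7.7])-O
print('nose local',L(n[0],n[2]),'eye local',L(e@UX,e[2]))
E
```

```text
18.8 [ 37.7   0.8 266.4] [-10.43   1.55  -1.64] -10.528333974357894
nose local [  -4.6 -158.1] eye local [ -24.6 -156.8]
```

>>> {"method": "apply_moves", "body": {
  "commands": [
    {"hand": 1,"slide": [0.015,0,0.01],"delta_rot": [0,0,0]},
    {"hand": 1,"slide": [0.02,0,0.04],"delta_rot": [0,0,0]},
    {"hand": 1,"slide": [0.02,0,0.07],"delta_rot": [0,0,0]}
  ]
}}

```text
time: 19.1
ee_pos: [511.8, 220.9, 242.6]
orientation: [0.121, 2.931, -0.013]
force: [-7.4, 0.1, -1.1]
opening: 0.37
grip_force: 60.0
```

>>> {"method": "apply_moves", "body": {
  "commands": [
    {"hand": 1,"slide": [0.005,0,0.04],"delta_rot": [0,0,0]},
    {"hand": 1,"slide": [0.008,0,0.08],"delta_rot": [0,0,0]},
    {"hand": 1,"slide": [0.008,0,0.12],"delta_rot": [0,0,0]},
    {"hand": 1,"slide": [0.008,0,0.15],"delta_rot": [0,0,0]}
  ]
}}

```text
time: 19.5
ee_pos: [512.8, 220.9, 236.7]
orientation: [0.121, 2.931, -0.013]
force: [-8.0, 0.7, 0.7]
opening: 0.369
grip_force: 60.0
```

>>> {"method": "apply_moves", "body": {
  "commands": [
    {"hand": 1,"slide": [0.008,0,0.04],"delta_rot": [0,0,0]},
    {"hand": 1,"slide": [0.01,0,0.08],"delta_rot": [0,0,0]},
    {"hand": 1,"slide": [0.012,0,0.12],"delta_rot": [0,0,0]},
    {"hand": 1,"slide": [0.012,0,0.16],"delta_rot": [0,0,0]}
  ]
}}

```text
time: 19.9
ee_pos: [514.4, 220.6, 230.5]
orientation: [0.122, 2.93, -0.013]
force: [0.2, -0.3, -2.2]
opening: 0.374
grip_force: 60.0
```

```bash
python3 - <<'E'
from h import *
s=status.read_state();print(s['time'],np.round(nose(s),1),np.round(s['force'],2),s['force']@UX,np.round(s['qpos'],2))
n=nose(s)
R=Ro.from_rotvec(s['orientation']);e=np.array(s['ee_pos'])+R.apply([-120,0,7.7])-O
for t in(.25,.27):
    L=lambda x,z:np.round([x*np.cos(t)+(z-420)*np.sin(t),-x*np.sin(t)+(z-420)*np.cos(t)],1)
    print('nose local',L(n[0],n[2]),'eye local',L(e@UX,e[2]))
a=vision.capture('scene');c=vision.capture('top')
x,y=212,160
A=cv2.resize(c['img'][y-30:y+40,x-35:x+35],(490,490),interpolation=cv2.INTER_CUBIC)
B=cv2.resize(a['img'][215:275,310:350],(300,450),interpolation=cv2.INTER_CUBIC);B=np.vstack([B,np.zeros((40,300,3),np.uint8)])
cv2.imwrite('pics/m.png',np.hstack([A,B])[:,:,::-1])
E
```

```text
19.9 [ 40.5   0.6 252.1] [ 0.2  -0.26 -2.22] 0.22560543981324177 [-0.89  0.09  0.3   1.99  0.13  0.9   0.82]
nose local [  -2.2 -172.7] eye local [ -22.2 -171.9]
nose local [  -5.7 -172.6] eye local [ -25.7 -171.4]
```

View pics/m.png

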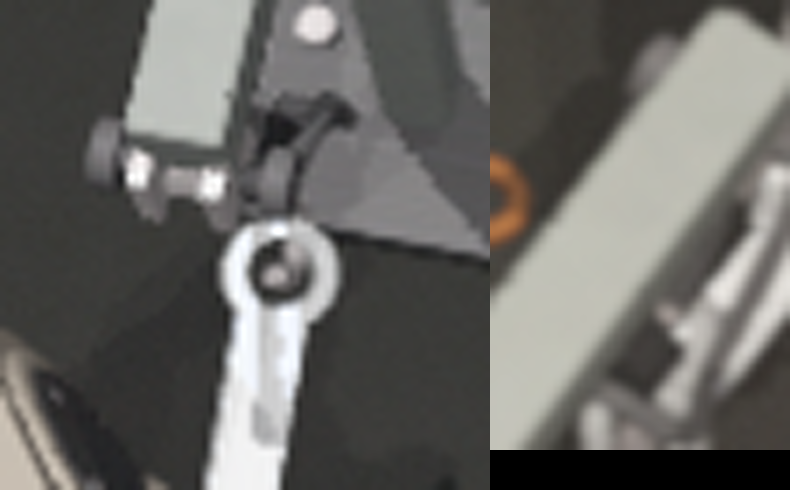

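In the top view the tip shows centred in the eye at (278,270), with the ring at (280,270), so the point is up through the eye. Next I plan the tilting path in hook coordinates.

```bash
cat >> h.py <<'E'
def wp(phi,th,W):
    w=O+UX*(W[0]*np.cos(th)-W[1]*np.sin(th));z=420+W[0]*np.sin(th)+W[1]*np.cos(th)
    f=np.radians(phi);n=(w-O)@UX+4*np.cos(f);nz=z+4*np.sin(f)
    return tcp_for(n,0,nz,phi)
def rows(L,tilts=None,s=None):
    s=s or status.read_state();q=np.array(s['ee_pos']);print('y',((q-O)@UY).round(1))
    for i,(phi,th,W) in enumerate(L): plan(wp(phi,th,W),-5,phi if tilts is None else tilts[i],s=s)
E
python3 - <<'E'
from h import *
s=status.read_state()
rows([(12,.27,(-11,-178)),(16,.26,(-12,-180)),(20,.25,(-12,-182)),(25,.225,(-12.5,-183)),(30,.2,(-12.5,-184)),(37,.17,(-12.5,-185)),(45,.15,(-12.5,-186))])
E
```

```text
y 0.1
slide [ 0.02  -0.002  0.14 ] rot [ 0.007 -0.001  0.047] mm 6 deg 0.2
slide [ 0.092 -0.002  0.428] rot [ 0.009 -0.801  0.046] mm 18 deg 4.0
slide [ 0.124 -0.002  0.715] rot [ 0.011 -1.601  0.046] mm 29 deg 8.0
slide [ 0.212 -0.002  1.03 ] rot [ 0.013 -2.601  0.046] mm 42 deg 13.0
slide [ 0.264 -0.002  1.338] rot [ 0.015 -3.601  0.045] mm 55 deg 18.0
slide [ 0.272 -0.002  1.745] rot [ 0.017 -5.001  0.044] mm 71 deg 25.0
slide [ 0.159 -0.003  2.187] rot [ 0.021 -6.601  0.043] mm 88 deg 33.0
```

>>> {"method": "apply_moves", "body": {
  "commands": [
    {"hand": 1,"slide": [0.02,0,0.14],"delta_rot": [0,0,0]},
    {"hand": 1,"slide": [0.05,0,0.28],"delta_rot": [0,-0.4,0]},
    {"hand": 1,"slide": [0.09,0,0.43],"delta_rot": [0,-0.8,0]},
    {"hand": 1,"slide": [0.11,0,0.57],"delta_rot": [0,-1.2,0]},
    {"hand": 1,"slide": [0.125,0,0.715],"delta_rot": [0,-1.6,0]}
  ]
}}

```text
time: 20.5
ee_pos: [515.2, 220.6, 201.1]
orientation: [0.116, 2.789, -0.02]
force: [1.7, -0.4, -3.1]
opening: 0.37
grip_force: 60.0
```

```bash
python3 - <<'E'
from h import *
s=status.read_state();print(s['time'],np.round(nose(s),1),np.round(s['force'],2),np.round(s['qpos'],2))
rows([(25,.225,(-12.5,-183)),(30,.2,(-12.5,-184)),(37,.17,(-12.5,-185)),(45,.15,(-12.5,-186))])
E
```

```text
20.5 [ 36.9   0.7 241.9] [ 1.67 -0.37 -3.15] [-0.95  0.07  0.28  2.12  0.33  0.72  0.59]
y 0.1
slide [ 0.125 -0.004  0.295] rot [ 0.022 -0.986  0.046] mm 13 deg 4.9
slide [ 0.22  -0.004  0.592] rot [ 0.024 -1.986  0.045] mm 25 deg 9.9
slide [ 0.285 -0.004  0.994] rot [ 0.026 -3.386  0.043] mm 41 deg 16.9
slide [ 0.235 -0.005  1.448] rot [ 0.03  -4.986  0.042] mm 59 deg 24.9
```

>>> {"method": "apply_moves", "body": {
  "commands": [
    {"hand": 1,"slide": [0.06,0,0.15],"delta_rot": [0,-0.5,0]},
    {"hand": 1,"slide": [0.125,0,0.295],"delta_rot": [0,-1,0]},
    {"hand": 1,"slide": [0.175,0,0.44],"delta_rot": [0,-1.5,0]},
    {"hand": 1,"slide": [0.22,0,0.59],"delta_rot": [0,-2,0]},
    {"hand": 1,"slide": [0.255,0,0.79],"delta_rot": [0,-2.7,0]}
  ]
}}

```text
time: 21.0
ee_pos: [516.7, 220.9, 168.5]
orientation: [0.106, 2.553, -0.029]
force: [0.6, 0.4, -2.7]
opening: 0.369
grip_force: 60.0
```

```bash
python3 - <<'E'
from h import *
s=status.read_state();print(s['time'],np.round(nose(s),1),np.round(s['force'],2),np.round(s['qpos'],2))
rows([(37,.17,(-12.5,-185)),(45,.15,(-12.5,-186)),(52,.13,(-12.5,-187)),(60,.11,(-12.5,-188))])
E
```

```text
21.0 [ 25.1   1.  239.5] [ 0.55  0.35 -2.72] [-1.07  0.07  0.26  2.31  0.9   0.55 -0.06]
y 0.6
slide [ 0.089 -0.016  0.2  ] rot [ 0.047 -0.681  0.029] mm 9 deg 3.4
slide [ 0.146 -0.018  0.653] rot [ 0.049 -2.281  0.026] mm 27 deg 11.4
slide [ 0.154 -0.019  1.036] rot [ 0.051 -3.681  0.023] mm 42 deg 18.4
slide [ 0.091 -0.021  1.46 ] rot [ 0.053 -5.281  0.02 ] mm 59 deg 26.4
```

>>> {"method": "apply_moves", "body": {
  "commands": [
    {"hand": 1,"slide": [0.06,0,0.1],"delta_rot": [0,-0.35,0]},
    {"hand": 1,"slide": [0.09,-0.01,0.2],"delta_rot": [0,-0.7,0]},
    {"hand": 1,"slide": [0.11,-0.01,0.35],"delta_rot": [0,-1.2,0]},
    {"hand": 1,"slide": [0.13,-0.01,0.5],"delta_rot": [0,-1.75,0]},
    {"hand": 1,"slide": [0.145,-0.02,0.65],"delta_rot": [0,-2.3,0]}
  ]
}}

```text
time: 21.5
ee_pos: [525.7, 219.5, 143.2]
orientation: [0.097, 2.354, -0.038]
force: [0.2, -0.3, -2.6]
opening: 0.369
grip_force: 60.0
```

```bash
python3 - <<'E'
from h import *
s=status.read_state();print(s['time'],np.round(nose(s),1),np.round(s['force'],2),np.round(s['qpos'],2),np.round(s['joint_velocities'],2))
rows([(45,.15,(-12.5,-186)),(52,.13,(-12.5,-187)),(60,.11,(-12.5,-188)),(70,.09,(-12.5,-189))])
E
```

```text
21.5 [ 17.7   0.4 236.8] [ 0.24 -0.26 -2.61] [-1.15  0.17  0.25  2.44  1.5   0.6  -0.77] [-0.11  0.32 -0.11  0.27  1.31  0.31 -1.6 ]
y -0.0
slide [-0.013  0.     0.003] rot [0.056 0.011 0.031] mm 1 deg 0.3
slide [ 0.071 -0.001  0.377] rot [ 0.058 -1.389  0.028] mm 15 deg 7.0
slide [ 0.092 -0.003  0.805] rot [ 0.06  -2.989  0.024] mm 32 deg 15.0
slide [ 0.007 -0.006  1.328] rot [ 0.062 -4.989  0.019] mm 53 deg 24.9
```

>>> {"method": "apply_moves", "body": {
  "commands": [
    {"hand": 1,"slide": [0,0,0],"delta_rot": [0,0,0]},
    {"hand": 1,"slide": [0,0,0],"delta_rot": [0,0,0]}
  ],
  "force": 8
}}

```text
time: 21.7
ee_pos: [525.6, 218.9, 143.2]
orientation: [0.097, 2.357, -0.042]
force: [-0.9, -0.3, -1.7]
opening: 0.38
grip_force: 8.0
```

```bash
python3 - <<'E'
from h import *
s=status.read_state();print(s['time'],np.round(nose(s),1),np.round(s['force'],2),np.round(s['qpos'],2),s['grip_force'],s['opening'])
rows([(45,.15,(-12.5,-186)),(49,.14,(-12.5,-187)),(53,.13,(-12.5,-187)),(57,.12,(-12.5,-188)),(61,.11,(-12.5,-188)),(66,.10,(-12.5,-189))],[45,45,45.5,46,46.5,47])
E
```

```text
21.7 [ 17.9  -0.  236.5] [-0.9  -0.32 -1.74] [-1.15  0.17  0.25  2.44  1.49  0.6  -0.75] 7.996518462896347 0.3802663591911844
y -0.6
slide [-0.015  0.015  0.003] rot [ 0.028 -0.025  0.049] mm 1 deg 0.3
slide [0.04  0.015 0.231] rot [ 0.028 -0.025  0.049] mm 9 deg 0.3
slide [0.063 0.015 0.437] rot [ 0.028 -0.125  0.049] mm 18 deg 0.7
slide [0.085 0.014 0.662] rot [ 0.029 -0.225  0.049] mm 27 deg 1.2
slide [0.075 0.014 0.864] rot [ 0.029 -0.325  0.049] mm 35 deg 1.6
slide [0.047 0.013 1.138] rot [ 0.029 -0.425  0.048] mm 46 deg 2.1
```

>>> {"method": "apply_moves", "body": {
  "commands": [
    {"hand": 1,"slide": [0.03,0,0.12],"delta_rot": [0,0,0]},
    {"hand": 1,"slide": [0.04,0.01,0.23],"delta_rot": [0,0,0]},
    {"hand": 1,"slide": [0.055,0.01,0.34],"delta_rot": [0,-0.05,0]},
    {"hand": 1,"slide": [0.065,0.01,0.44],"delta_rot": [0,-0.1,0]},
    {"hand": 1,"slide": [0.075,0.01,0.55],"delta_rot": [0,-0.15,0]}
  ]
}}

```text
time: 22.2
ee_pos: [539.7, 218.1, 125.8]
orientation: [0.098, 2.341, -0.041]
force: [-0.3, 0.3, -1.9]
opening: 0.381
grip_force: 8.0
```

```bash
python3 - <<'E'
from h import *
s=status.read_state();print(s['time'],np.round(nose(s),1),np.round(s['force'],2),np.round(s['qpos'],2),s['grip_force'],s['opening'])
rows([(57,.12,(-12.5,-188)),(61,.11,(-12.5,-188)),(66,.10,(-12.5,-189)),(71,.085,(-12.5,-189)),(76,.07,(-12.5,-190))],[46,46.5,47,47.5,48])
w=vision.capture('wrist');c=vision.capture('top');a=vision.capture('scene')
C=cv2.resize(c['img'][135:215,180:250],(350,400),interpolation=cv2.INTER_CUBIC)
B=cv2.resize(a['img'][205:295,310:380],(311,400),interpolation=cv2.INTER_CUBIC)
cv2.imwrite('pics/n.png',np.hstack([C,B])[:,:,::-1]);save(w,'w5')
E
```

```text
22.2 [3.070e+01 2.000e-01 2.207e+02] [-0.3   0.27 -1.93] [-1.12  0.24  0.25  2.44  1.62  0.58 -0.89] 7.99901157617569 0.38092970874502985
y -0.2
slide [0.032 0.004 0.104] rot [ 0.034 -0.047  0.028] mm 4 deg 0.3
slide [0.025 0.004 0.305] rot [ 0.034 -0.147  0.028] mm 12 deg 0.8
slide [0.001 0.003 0.58 ] rot [ 0.034 -0.247  0.028] mm 23 deg 1.3
slide [-0.048  0.002  0.81 ] rot [ 0.034 -0.347  0.028] mm 32 deg 1.8
slide [-1.040e-01  1.000e-03  1.049e+00] rot [ 0.034 -0.447  0.028] mm 42 deg 2.2
```

```bash
cat >> h.py <<'E'
def levcheck():
    c=vision.capture('wrist');s=status.read_state();p=np.array(s['ee_pos']);R=Ro.from_rotvec(s['orientation'])
    t=np.degrees(np.arcsin(-R.apply([1,0,0])[2]));print('tool tilt',t)
    for k in('lever','lever_eye'):print(k,[(round(q['conf'],2),np.round(q['bbox']).tolist()) for q in look_for(c,k)[:3]])
    for d in range(0,50,6):
        M=R*Ro.from_rotvec([0,-np.radians(d),0]);print(d,np.round(proj(c,[p+M.apply([-x,0,7.7]) for x in(80,120,140)])).tolist())
E
python3 -c "
from h import *
levcheck()"
```

```text
tool tilt 45.7350624972577
lever [(0.82, [0.0, 0.0, 69.0, 173.0]), (0.79, [244.0, 220.0, 316.0, 420.0]), (0.73, [44.0, 190.0, 89.0, 248.0])]
lever_eye [(0.87, [247.0, 224.0, 316.0, 420.0]), (0.81, [47.0, 188.0, 86.0, 248.0]), (0.79, [0.0, 0.0, 73.0, 172.0])]
0 [[280.0, 365.0], [280.0, 413.0], [280.0, 435.0]]
6 [[280.0, 374.0], [280.0, 428.0], [280.0, 454.0]]
12 [[280.0, 383.0], [280.0, 444.0], [280.0, 473.0]]
18 [[280.0, 392.0], [280.0, 459.0], [280.0, 492.0]]
24 [[280.0, 399.0], [280.0, 474.0], [280.0, 511.0]]
30 [[280.0, 406.0], [280.0, 488.0], [280.0, 530.0]]
36 [[280.0, 411.0], [280.0, 501.0], [280.0, 549.0]]
42 [[280.0, 415.0], [280.0, 513.0], [280.0, 566.0]]
48 [[280.0, 417.0], [280.0, 522.0], [280.0, 583.0]]
```

```bash
python3 -c "
from h import *
c=vision.capture('wrist');g=c['img'].mean(2)
for x in(262,272,280,288,298):print(x,g[200:420:8,x].astype(int).tolist())
a=vision.capture('scene');b=vision.capture('top');s=status.read_state();p=np.array(s['ee_pos']);R=Ro.from_rotvec(s['orientation'])
for n,c in(('scene',a),('top',b)):
    print(n,[(round(q['conf'],2),np.round(q['bbox']).tolist()) for k in('lever','lever_eye','hook') for q in look_for(c,k)[:4]])
    for d in(0,10,20):
        M=R*Ro.from_rotvec([0,-np.radians(d),0]);print(d,np.round(proj(c,[p+M.apply([-x,0,7.7]) for x in(0,120,140)])).tolist())
"
```

```text
262 [88, 85, 104, 176, 238, 255, 255, 255, 255, 255, 255, 255, 255, 255, 255, 255, 255, 255, 255, 144, 98, 109, 114, 111, 254, 254, 254, 255]
272 [84, 83, 103, 176, 238, 255, 255, 166, 167, 167, 255, 255, 255, 255, 255, 255, 255, 255, 255, 144, 98, 108, 114, 110, 255, 255, 254, 254]
280 [85, 82, 102, 177, 238, 255, 253, 160, 159, 161, 162, 255, 255, 255, 255, 255, 255, 255, 255, 146, 98, 108, 113, 111, 255, 255, 255, 255]
288 [78, 84, 103, 179, 237, 255, 255, 165, 168, 167, 255, 255, 255, 255, 255, 255, 255, 255, 255, 144, 98, 109, 113, 111, 255, 255, 255, 255]
298 [76, 85, 104, 178, 237, 255, 255, 255, 255, 255, 255, 255, 255, 255, 255, 255, 254, 254, 253, 116, 99, 109, 113, 112, 206, 194, 176, 254]
scene [(0.97, [200.0, 274.0, 250.0, 301.0]), (0.7, [328.0, 261.0, 349.0, 278.0]), (0.6, [234.0, 165.0, 278.0, 192.0]), (0.59, [270.0, 236.0, 316.0, 267.0]), (0.89, [232.0, 162.0, 280.0, 189.0]), (0.86, [199.0, 272.0, 248.0, 305.0]), (0.69, [274.0, 235.0, 312.0, 264.0]), (0.63, [335.0, 259.0, 352.0, 277.0]), (0.59, [330.0, 246.0, 342.0, 279.0])]
0 [[343.0, 269.0], [330.0, 279.0], [327.0, 281.0]]
10 [[343.0, 269.0], [334.0, 272.0], [332.0, 272.0]]
20 [[343.0, 269.0], [338.0, 264.0], [337.0, 263.0]]
top [(0.93, [302.0, 152.0, 346.0, 194.0]), (0.89, [262.0, 212.0, 300.0, 263.0]), (0.76, [339.0, 302.0, 395.0, 321.0]), (0.65, [208.0, 171.0, 226.0, 226.0]), (0.81, [305.0, 154.0, 345.0, 192.0]), (0.79, [260.0, 216.0, 302.0, 266.0]), (0.62, [208.0, 172.0, 224.0, 224.0]), (0.56, [340.0, 302.0, 396.0, 324.0])]
0 [[215.0, 213.0], [218.0, 174.0], [218.0, 167.0]]
10 [[215.0, 213.0], [216.0, 179.0], [216.0, 172.0]]
20 [[215.0, 213.0], [214.0, 184.0], [214.0, 179.0]]
```

>>> {"method": "apply_moves", "body": {
  "commands": [
    {"hand": 1,"slide": [0.03,0,0.1],"delta_rot": [0,-0.05,0]},
    {"hand": 1,"slide": [0.03,0,0.2],"delta_rot": [0,-0.1,0]},
    {"hand": 1,"slide": [0.025,0,0.3],"delta_rot": [0,-0.15,0]},
    {"hand": 1,"slide": [0.015,0,0.44],"delta_rot": [0,-0.2,0]},
    {"hand": 1,"slide": [0,0,0.58],"delta_rot": [0,-0.25,0]}
  ]
}}

```text
time: 23.45
ee_pos: [556.2, 216.9, 109.4]
orientation: [0.096, 2.319, -0.042]
force: [-0.1, -0.2, -1.3]
opening: 0.379
grip_force: 8.0
```

```bash
python3 - <<'E'
from h import *
s=status.read_state();print(s['time'],np.round(s['force'],2),np.round(s['qpos'],2),s['grip_force'],s['opening'])
rows([(66,.10,(-12.5,-189)),(71,.085,(-12.5,-189)),(76,.07,(-12.5,-190)),(81,.055,(-12.5,-190)),(85,.045,(-12.5,-190.5)),(88,.035,(-12.5,-190.5))],[47,47,47.5,47.5,48,48])
c=vision.capture('top')
print([(round(q['conf'],2),np.round(q['bbox']).tolist()) for k in('lever','lever_eye','hook') for q in look_for(c,k)[:4] if q['bbox'][0]<240])
p=np.array(s['ee_pos']);R=Ro.from_rotvec(s['orientation'])
for d in(0,10,20,30):
    M=R*Ro.from_rotvec([0,-np.radians(d),0]);print(d,np.round(proj(c,[p+M.apply([-x,0,7.7]) for x in(0,120,140)])).tolist())
E
```

```text
23.45 [-0.11 -0.2  -1.3 ] [-1.09  0.3   0.24  2.43  1.76  0.58 -1.03] 7.9990799725055695 0.3787570278921487
y 0.0
slide [-0.006 -0.    -0.001] rot [0.036 0.003 0.035] mm 0 deg 0.3
slide [-0.049 -0.001  0.231] rot [0.036 0.003 0.035] mm 9 deg 0.3
slide [-0.1   -0.002  0.471] rot [ 0.036 -0.097  0.034] mm 19 deg 0.5
slide [-0.192 -0.003  0.68 ] rot [ 0.036 -0.097  0.034] mm 28 deg 0.5
slide [-0.28  -0.004  0.854] rot [ 0.036 -0.197  0.034] mm 36 deg 1.0
slide [-0.354 -0.004  0.962] rot [ 0.036 -0.197  0.034] mm 41 deg 1.0
[(0.93, [209.0, 173.0, 226.0, 217.0]), (0.81, [210.0, 174.0, 227.0, 214.0])]
0 [[217.0, 208.0], [220.0, 170.0], [220.0, 163.0]]
10 [[217.0, 208.0], [218.0, 174.0], [218.0, 168.0]]
20 [[217.0, 208.0], [216.0, 180.0], [215.0, 175.0]]
30 [[217.0, 207.0], [214.0, 187.0], [213.0, 183.0]]
```

>>> {"method": "apply_moves", "body": {
  "commands": [
    {"hand": 1,"slide": [-0.025,0,0.12],"delta_rot": [0,0,0]},
    {"hand": 1,"slide": [-0.05,0,0.23],"delta_rot": [0,0,0]},
    {"hand": 1,"slide": [-0.075,0,0.35],"delta_rot": [0,-0.05,0]},
    {"hand": 1,"slide": [-0.1,0,0.47],"delta_rot": [0,-0.1,0]}
  ]
}}

```text
time: 24.05
ee_pos: [572.7, 215.4, 99.6]
orientation: [0.096, 2.31, -0.042]
force: [-0.3, 0.8, -0.5]
opening: 0.379
grip_force: 8.0
```

>>> {"method": "apply_moves", "body": {
  "commands": [
    {"hand": 1,"slide": [-0.045,0,0.1],"delta_rot": [0,0,0]},
    {"hand": 1,"slide": [-0.09,0,0.21],"delta_rot": [0,0,0]},
    {"hand": 1,"slide": [-0.135,0,0.3],"delta_rot": [0,-0.05,0]},
    {"hand": 1,"slide": [-0.18,0,0.38],"delta_rot": [0,-0.1,0]}
  ]
}}

```text
time: 24.45
ee_pos: [588.7, 214.0, 94.8]
orientation: [0.096, 2.302, -0.043]
force: [-0.6, 0.5, -0.1]
opening: 0.384
grip_force: 8.0
```

```bash
python3 - <<'E'
from h import *
s=status.read_state();print(s['time'],np.round(s['force'],2),np.round(s['qpos'],2),s['grip_force'],s['opening'])
rows([(81,.055,(-12.5,-190)),(85,.045,(-12.5,-190.5)),(88,.035,(-12.5,-190.5)),(88,.035,(-12.5,-192))],[47.5,48,48,48])
c=vision.capture('top')
print([(round(q['conf'],2),np.round(q['bbox']).tolist()) for k in('lever','lever_eye','hook') for q in look_for(c,k)[:4] if q['bbox'][0]<240])
p=np.array(s['ee_pos']);R=Ro.from_rotvec(s['orientation'])
for d in(10,20,30,40):
    M=R*Ro.from_rotvec([0,-np.radians(d),0]);print(d,np.round(proj(c,[p+M.apply([-x,0,7.7]) for x in(0,120,140)])).tolist())
E
```

```text
24.45 [-0.56  0.51 -0.12] [-1.02  0.38  0.24  2.4   1.9   0.57 -1.13] 8.000272661447525 0.3837513964596697
y -0.0
slide [ 0.094  0.001 -0.168] rot [0.034 0.105 0.031] mm 8 deg 0.6
slide [0.009 0.    0.007] rot [0.034 0.005 0.031] mm 0 deg 0.2
slide [-0.063 -0.     0.116] rot [0.034 0.005 0.031] mm 5 deg 0.2
slide [-0.036 -0.     0.142] rot [0.034 0.005 0.031] mm 6 deg 0.2
[(0.94, [216.0, 173.0, 228.0, 209.0]), (0.82, [209.0, 174.0, 228.0, 204.0]), (0.66, [202.0, 154.0, 220.0, 180.0])]
10 [[220.0, 198.0], [221.0, 164.0], [221.0, 158.0]]
20 [[220.0, 197.0], [219.0, 170.0], [219.0, 165.0]]
30 [[220.0, 197.0], [217.0, 177.0], [216.0, 173.0]]
40 [[220.0, 197.0], [215.0, 184.0], [214.0, 182.0]]
```

>>> {"method": "apply_moves", "body": {
  "commands": [
    {"hand": 1,"slide": [-0.02,0,0.04],"delta_rot": [0,0,0]},
    {"hand": 1,"slide": [-0.035,0,0.08],"delta_rot": [0,0,0]},
    {"hand": 1,"slide": [-0.045,0,0.11],"delta_rot": [0,0,0]},
    {"hand": 1,"slide": [-0.045,0,0.12],"delta_rot": [0,0,0]},
    {"hand": 1,"slide": [-0.045,0,0.12],"delta_rot": [0,0,0]}
  ],
  "force": 5
}}

```text
time: 25.15
ee_pos: [593.1, 213.7, 92.9]
orientation: [0.096, 2.302, -0.043]
force: [-0.9, -0.9, -1.4]
opening: 0.379
grip_force: 5.0
```

>>> {"method": "apply_moves", "body": {
  "commands": [
    {"hand": 1,"slide": [0,0,0],"delta_rot": [0,0,0]},
    {"hand": 1,"slide": [0,0,0],"delta_rot": [0,0,0]},
    {"hand": 1,"slide": [0,0,0],"delta_rot": [0,0,0]},
    {"hand": 1,"slide": [0,0,0],"delta_rot": [0,0,0]},
    {"hand": 1,"slide": [0,0,0],"delta_rot": [0,0,0]}
  ],
  "force": 3
}}

```text
time: 25.65
ee_pos: [593.1, 213.8, 93.0]
orientation: [0.096, 2.302, -0.043]
force: [0.1, -0.4, -2.1]
opening: 0.384
grip_force: 3.0
```

```bash
python3 - <<'E'
from h import *
s=status.read_state();print(s['time'],s['ee_pos'],np.round(s['force'],2),np.round(s['torque'],2),np.round(s['qpos'],2),s['grip_force'],s['opening'])
levcheck()
c=vision.capture('wrist');g=c['img'].mean(2)
for x in(262,280,298):print(x,g[200:420:8,x].astype(int).tolist())
E
```

```text
25.65 [593.05358379 213.76009751  92.96983019] [ 0.05 -0.45 -2.15] [ 0.12  1.01 -0.  ] [-1.02  0.39  0.24  2.39  1.92  0.57 -1.14] 2.9998069256544113 0.3838448734086593
tool tilt 47.99994417045093
lever [(0.87, [0.0, 186.0, 50.0, 246.0]), (0.86, [244.0, 227.0, 316.0, 420.0]), (0.74, [0.0, 105.0, 18.0, 167.0])]
lever_eye [(0.94, [246.0, 228.0, 314.0, 419.0]), (0.85, [0.0, 107.0, 22.0, 167.0])]
0 [[280.0, 365.0], [280.0, 413.0], [280.0, 435.0]]
6 [[280.0, 374.0], [280.0, 428.0], [280.0, 453.0]]
12 [[280.0, 383.0], [280.0, 443.0], [280.0, 472.0]]
18 [[280.0, 391.0], [280.0, 459.0], [280.0, 491.0]]
24 [[280.0, 399.0], [280.0, 473.0], [280.0, 511.0]]
30 [[280.0, 406.0], [280.0, 487.0], [280.0, 530.0]]
36 [[280.0, 411.0], [280.0, 500.0], [280.0, 548.0]]
42 [[280.0, 415.0], [280.0, 512.0], [280.0, 566.0]]
48 [[280.0, 417.0], [280.0, 522.0], [280.0, 582.0]]
262 [119, 85, 144, 236, 255, 255, 255, 255, 255, 255, 255, 255, 255, 255, 255, 255, 255, 255, 255, 160, 135, 151, 157, 153, 255, 255, 255, 255]
280 [118, 83, 145, 237, 255, 255, 153, 154, 155, 155, 255, 255, 255, 255, 255, 255, 255, 255, 255, 162, 137, 151, 157, 152, 255, 255, 255, 255]
298 [111, 85, 146, 202, 255, 255, 255, 255, 255, 255, 255, 255, 255, 255, 255, 255, 255, 255, 255, 160, 136, 151, 157, 152, 255, 255, 255, 255]
```

```bash
python3 - <<'E'
from h import *
c=vision.capture('wrist');s=status.read_state();p=np.array(s['ee_pos']);R=Ro.from_rotvec(s['orientation'])
print('d: boss back top edge, dimple, front top edge, bar start, eye near rim, eye')
for d in(-10,0,10,20,30,40):
    M=R*Ro.from_rotvec([0,-np.radians(d),0]);print(d,np.round(proj(c,[p+M.apply(v) for v in([18,0,-14.3],[0,0,-14.3],[-18,0,-14.3],[-18,0,3.7],[-108,0,3.7],[-120,0,3.7])])[:,1]).tolist())
for n in('top','scene'):
    c=vision.capture(n)
    print(n,[(k,round(q['conf'],2),np.round(q['bbox']).tolist()) for k in('lever','hook') for q in look_for(c,k)[:5] if 195<q['bbox'][0]<230 or n=='scene' and q['bbox'][0]>315])
    th=.03;tip=O+UX*(161*np.sin(th)-25*np.cos(th))+[0,0,420-161*np.cos(th)-25*np.sin(th)]
    print('boss',np.round(proj(c,[p])),'tip',np.round(proj(c,[tip])))
    for d in(0,20,40):
        M=R*Ro.from_rotvec([0,-np.radians(d),0]);print(d,np.round(proj(c,[p+M.apply([-x,0,7.7]) for x in(120,140)])).tolist())
E
```

```text
d: boss back top edge, dimple, front top edge, bar start, eye near rim, eye
-10 [242.0, 271.0, 298.0, 278.0, 380.0, 391.0]
0 [234.0, 267.0, 297.0, 282.0, 403.0, 417.0]
10 [228.0, 262.0, 295.0, 285.0, 426.0, 443.0]
20 [223.0, 257.0, 292.0, 287.0, 447.0, 468.0]
30 [219.0, 253.0, 288.0, 289.0, 466.0, 491.0]
40 [217.0, 248.0, 282.0, 289.0, 481.0, 512.0]
top [('lever', 0.81, [212.0, 170.0, 233.0, 204.0]), ('hook', 0.44, [200.0, 152.0, 221.0, 179.0])]
boss [[220. 198.]] tip [[212. 183.]]
0 [[223.0, 159.0], [223.0, 152.0]]
20 [[219.0, 168.0], [219.0, 163.0]]
40 [[216.0, 183.0], [215.0, 180.0]]
scene [('lever', 0.84, [199.0, 272.0, 250.0, 301.0]), ('lever', 0.57, [321.0, 272.0, 339.0, 295.0]), ('hook', 0.54, [328.0, 248.0, 341.0, 278.0])]
boss [[333. 286.]] tip [[340. 258.]]
0 [[318.0, 299.0], [315.0, 301.0]]
20 [[326.0, 285.0], [325.0, 284.0]]
40 [[335.0, 271.0], [336.0, 267.0]]
```

>>> {"method": "apply_moves", "body": {
  "commands": [
    {"hand": 1,"slide": [-0.04,0,0.06],"delta_rot": [0,0,0]},
    {"hand": 1,"slide": [-0.08,0,0.11],"delta_rot": [0,0,0]},
    {"hand": 1,"slide": [-0.12,0,0.17],"delta_rot": [0,0,0]},
    {"hand": 1,"slide": [-0.16,0,0.22],"delta_rot": [0,0,0]},
    {"hand": 1,"slide": [-0.18,0,0.24],"delta_rot": [0,0,0]}
  ]
}}

```text
time: 26.7
ee_pos: [605.3, 212.6, 91.8]
orientation: [0.096, 2.302, -0.043]
force: [-0.2, 0.3, -1.9]
opening: 0.379
grip_force: 3.0
```

>>> {"method": "apply_moves", "body": {
  "commands": [
    {"hand": 1,"slide": [0.01,0,0.01],"delta_rot": [0,0,0]},
    {"hand": 1,"slide": [0.02,0,0.018],"delta_rot": [0,0,0]},
    {"hand": 1,"slide": [0.03,0,0.027],"delta_rot": [0,0,0]},
    {"hand": 1,"slide": [0.03,0,0.027],"delta_rot": [0,0,0]}
  ]
}}

```text
time: 27.1
ee_pos: [604.9, 212.7, 90.2]
orientation: [0.096, 2.302, -0.043]
force: [-0.2, 1.2, -1.3]
opening: 0.385
grip_force: 3.0
```

```bash
cat > chk.py <<'E'
from h import *
s=status.read_state();p=np.array(s['ee_pos']);R=Ro.from_rotvec(s['orientation'])
print(s['time'],p,'hx',(p-O)@UX,np.round(s['force'],2),np.round(s['qpos'],2),s['opening'])
c=vision.capture('wrist')
print([np.round(q['bbox']).tolist() for q in look_for(c,'lever')[:4] if 200<q['bbox'][0]<300])
g=c['img'].mean(2);print(g[208:300:4,280].astype(int).tolist())
for n in('top','scene'):
    c=vision.capture(n)
    print(n,[(k,round(q['conf'],2),np.round(q['bbox']).tolist()) for k in('lever','hook') for q in look_for(c,k)[:5] if 195<q['bbox'][0]<230 and n=='top' or n=='scene' and q['bbox'][0]>315])
    for d in(10,20,30,40):
        M=R*Ro.from_rotvec([0,-np.radians(d),0]);print(d,np.round(proj(c,[p+M.apply([-x,0,7.7]) for x in(120,140)])).tolist())
E
python3 chk.py
```

```text
27.1 [604.87810608 212.71797579  90.16591776] hx -7.157343237936723 [-0.23  1.15 -1.27] [-0.99  0.4   0.25  2.37  1.94  0.56 -1.15] 0.38454951059106424
[[248.0, 229.0, 316.0, 420.0]]
[139, 142, 225, 234, 235, 232, 255, 255, 255, 183, 146, 145, 145, 149, 146, 148, 147, 204, 255, 255, 255, 255, 255]
top [('lever', 0.86, [211.0, 170.0, 231.0, 202.0])]
10 [[222.0, 159.0], [222.0, 153.0]]
20 [[220.0, 164.0], [220.0, 159.0]]
30 [[218.0, 171.0], [218.0, 167.0]]
40 [[217.0, 178.0], [216.0, 176.0]]
scene [('lever', 0.86, [319.0, 273.0, 333.0, 302.0]), ('hook', 0.58, [326.0, 245.0, 342.0, 279.0])]
10 [[319.0, 296.0], [317.0, 297.0]]
20 [[323.0, 289.0], [322.0, 288.0]]
30 [[328.0, 282.0], [328.0, 280.0]]
40 [[332.0, 275.0], [333.0, 271.0]]
```

```bash
cat > fit.py <<'E'
from h import *
c=vision.capture('wrist');s=status.read_state();p=np.array(s['ee_pos']);R=Ro.from_rotvec(s['orientation'])
C=-np.array(c['R']).T@c['t'];print('cam in tool',np.round(R.inv().apply(C-p)))
g=c['img'].mean(2)
def tr(x,lo=190,hi=352):
    v=g[lo:hi,x];d=np.abs(np.diff(v));i=[int(k)+lo for k in np.where(d>14)[0]];return [(k,int(v[k-lo]),int(v[k-lo+1])) for k in i]
print('col280',tr(280));print('col308',tr(308));print('col252',tr(252))
for y in range(220,352,12):
    w=np.where(g[y,220:340]>195)[0];print(y,(w.min()+220,w.max()+220) if len(w) else None,end=' ')
print()
print('rows: back bottom, back top, dimple centre, front top, front bottom(bar top); halfwidth px at back top, front top, bar@30, bar@60')
for d in(0,10,20,30,40,50):
    M=R*Ro.from_rotvec([0,-np.radians(d),0]);P=lambda v:proj(c,[p+M.apply(v)])[0]
    print(d,[int(round(P(v)[1])) for v in([18,0,11.7],[18,0,-14.3],[0,0,-14.3],[-18,0,-14.3],[-18,0,3.7])],[int(round(abs(P(v)[0]-280))) for v in([18,18,-14.3],[-18,18,-14.3],[-30,12,3.7],[-60,12,3.7])],[int(round(P(v)[1])) for v in([-30,12,3.7],[-60,12,3.7])])
E
python3 fit.py
```

```text
cam in tool [  81.   -0. -188.]
col280 [(204, 99, 84), (205, 84, 112), (206, 112, 139), (214, 153, 192), (215, 192, 227), (229, 237, 252), (243, 254, 184), (244, 184, 145), (275, 147, 206), (276, 206, 254)]
col308 [(204, 89, 68), (205, 68, 105), (206, 105, 137), (214, 149, 181), (215, 181, 218), (221, 221, 207), (228, 198, 226), (229, 226, 252), (300, 241, 150)]
col252 [(203, 118, 104), (204, 104, 85), (205, 85, 119), (206, 119, 140), (214, 149, 179), (215, 179, 221), (222, 222, 158), (228, 172, 226), (229, 226, 251), (300, 250, 150)]
220 (np.int64(244), np.int64(339)) 232 (np.int64(220), np.int64(339)) 244 (np.int64(220), np.int64(339)) 256 (np.int64(221), np.int64(338)) 268 (np.int64(220), np.int64(339)) 280 (np.int64(220), np.int64(339)) 292 (np.int64(220), np.int64(339)) 304 (np.int64(220), np.int64(339)) 316 (np.int64(220), np.int64(339)) 328 (np.int64(220), np.int64(339)) 340 (np.int64(220), np.int64(339)) 
rows: back bottom, back top, dimple centre, front top, front bottom(bar top); halfwidth px at back top, front top, bar@30, bar@60
0 [219, 235, 267, 297, 282] [35, 33, 20, 19] [300, 342]
10 [221, 228, 262, 295, 285] [35, 34, 21, 20] [305, 353]
20 [225, 223, 257, 292, 287] [34, 35, 21, 21] [308, 362]
30 [229, 219, 253, 288, 289] [34, 35, 22, 22] [311, 368]
40 [233, 217, 248, 282, 289] [33, 36, 22, 24] [311, 371]
50 [238, 215, 244, 275, 289] [32, 36, 23, 25] [310, 371]
```

```bash
cat >> fit.py <<'E'
from scipy.optimize import least_squares
obs=np.array([214.5,229,260,300.])
for name,pts in(('A',([18,0,11.7],[18,0,-14.3],[0,0,-14.3],[-18,0,-14.3])),('B',([18,0,11.7],[18,0,-14.3],[0,0,-14.3],[-18,0,3.7]))):
    for d0 in(0,30):
        f=lambda q:np.array([proj(c,[p+R.apply(np.array([q[1],0,q[2]])+Ro.from_rotvec([0,-np.radians(q[0]),0]).apply(v))])[0][1] for v in pts])-obs
        r_=least_squares(f,[d0,0,0]);print(name,np.round(r_.x,1),np.round(r_.fun,1))
for x in(300,304,312,316,320,262,256,248,244):print(x,tr(x,205,352))
E
python3 fit.py | tail -14
python3 - <<'E'
from h import *
c=vision.capture('wrist');g=c['img']
print(g[380:420:5,240:322:6].mean(2).astype(int))
E
```

```text
50 [238, 215, 244, 275, 289] [32, 36, 23, 25] [310, 371]
A [  4.    7.9 -15.5] [ 0.3 -1.9  3.5 -1.8]
A [  4.    7.9 -15.5] [ 0.3 -1.9  3.5 -1.8]
B [ 12.5  14.2 -37.1] [ 3.5 -5.7  6.4 -4.1]
B [ 12.5  14.2 -37.1] [ 3.5 -5.7  6.4 -4.1]
300 [(205, 86, 114), (206, 114, 139), (214, 152, 188), (215, 188, 226), (220, 218, 202), (228, 199, 225), (229, 225, 252)]
304 [(205, 85, 115), (206, 115, 138), (214, 151, 187), (215, 187, 225), (221, 220, 202), (228, 200, 226), (229, 226, 252), (300, 255, 150)]
312 [(205, 70, 103), (206, 103, 131), (214, 138, 160), (215, 160, 187), (223, 220, 199), (295, 251, 178), (296, 178, 151)]
316 [(205, 69, 102), (206, 102, 132), (214, 138, 159), (215, 159, 186), (216, 186, 200), (244, 218, 198), (245, 198, 165), (246, 165, 212), (247, 212, 229), (249, 219, 191), (250, 191, 159), (251, 159, 125), (252, 125, 102), (255, 83, 62), (293, 63, 79), (294, 79, 103)]
320 [(205, 79, 107), (206, 107, 138), (214, 146, 162), (215, 162, 192), (224, 203, 178), (225, 178, 113), (227, 116, 149), (228, 149, 202), (243, 222, 193), (245, 195, 248), (264, 224, 197), (265, 197, 170), (2
[... 594 characters left out ...]
56)]
244 [(205, 90, 126), (206, 126, 141), (214, 159, 202), (215, 202, 232), (219, 235, 221), (220, 221, 157), (237, 162, 189), (238, 189, 230), (248, 235, 219), (249, 219, 132), (250, 132, 63), (287, 95, 110), (289, 119, 136)]
[[155 155 154 154 155 156 155 156 154 155 155 155 154 155]
 [149 150 150 152 150 152 150 151 150 150 151 151 151 149]
 [150 149 149 254 255 254 255 255 255 254 254 148 148 149]
 [146 147 148 255 255 255 255 255 255 255 255 146 147 147]
 [147 147 148 255 255 255 255 255 255 255 255 147 146 146]
 [147 146 146 255 255 255 255 255 255 255 255 146 147 146]
 [146 147 147 255 255 255 255 255 255 255 255 145 145 143]
 [145 146 146 255 255 255 255 255 255 255 255 144 145 145]]
```

>>> {"method": "apply_moves", "body": {
  "commands": [
    {"hand": 1,"slide": [0,0,0],"delta_rot": [0,0,0]},
    {"hand": 1,"slide": [0.02,0,0.02],"delta_rot": [0,0,0]},
    {"hand": 1,"slide": [0.04,0,0.035],"delta_rot": [0,0,0]},
    {"hand": 1,"slide": [0.055,0,0.05],"delta_rot": [0,0,0]},
    {"hand": 1,"slide": [0.075,0,0.065],"delta_rot": [0,0,0]}
  ],
  "force": 10
}}

```text
time: 28.15
ee_pos: [605.3, 212.8, 86.7]
orientation: [0.096, 2.301, -0.042]
force: [1.2, 0.3, 5.7]
opening: 0.381
grip_force: 10.0
```

```bash
python3 chk.py; python3 fit.py | grep -E "^(256|304|280|col280)"; python3 - <<'E'
from h import *
c=vision.capture('wrist');g=c['img'].mean(2)
for y in(392,405,418):
    v=g[y];
    l=next(x for x in range(240,280) if v[x]>200);r=next(x for x in range(320,280,-1) if v[x]>200)
    print(y,l-(v[l]-200)/100,r,r-l+1)
s=status.read_state();p=np.array(s['ee_pos']);R=Ro.from_rotvec(s['orientation'])
for d in(0,10,20,30,40,50):
    M=R*Ro.from_rotvec([0,-np.radians(d),0]);P=lambda v:proj(c,[p+M.apply(v)])[0]
    xs=[(P([-x,12,3.7])-P([-x,-12,3.7]),P([-x,0,3.7])[1]) for x in range(40,110,1)]
    print(d,[round(float(np.interp(y,[b for _,b in xs],[abs(a[0]) for a,_ in xs])),1) for y in(392,405,418)])
E
```

```text
28.15 [605.29993282 212.82327345  86.65436352] hx -6.7462612367017565 [1.24 0.31 5.68] [-0.99  0.41  0.24  2.37  1.96  0.56 -1.16] 0.38100216835106776
[[244.0, 231.0, 316.0, 420.0]]
[83, 141, 145, 234, 236, 236, 251, 255, 255, 254, 142, 142, 142, 142, 142, 144, 143, 196, 255, 255, 255, 255, 255]
top [('lever', 0.81, [212.0, 176.0, 232.0, 198.0]), ('hook', 0.55, [200.0, 155.0, 221.0, 182.0])]
10 [[222.0, 159.0], [223.0, 153.0]]
20 [[221.0, 165.0], [220.0, 160.0]]
30 [[219.0, 171.0], [218.0, 167.0]]
40 [[217.0, 178.0], [216.0, 176.0]]
scene [('lever', 0.67, [320.0, 276.0, 335.0, 300.0]), ('hook', 0.65, [335.0, 248.0, 342.0, 260.0])]
10 [[319.0, 297.0], [317.0, 297.0]]
20 [[323.0, 289.0], [322.0, 289.0]]
30 [[328.0, 282.0], [327.0, 280.0]]
40 [[332.0, 275.0], [333.0, 272.0]]
col280 [(209, 94, 129), (218, 152, 191), (219, 191, 231), (244, 254, 189), (245, 189, 141), (275, 139, 174), (276, 174, 249)]
304 [(207, 114, 75), (208, 75, 92), (209, 92, 126), (218, 159, 202), (219, 202, 230), (224, 220, 203), (230, 203, 225), (231, 225, 251), (305, 255, 150)]
256 [(206, 121, 106), (207, 106, 77), (208, 77, 97), (209, 97, 133), (218, 147, 197), (219, 197, 233), (227, 226, 161), (230, 159, 207), (231, 207, 250), (304, 254, 214), (305, 214, 150)]
392 255.47 302 47
405 254.66333333333333 303 49
418 254.48666666666668 303 49
0 [36.5, 36.0, 36.0]
10 [39.6, 39.3, 39.1]
20 [42.4, 42.4, 42.4]
30 [45.1, 45.4, 45.6]
40 [47.9, 48.5, 49.0]
50 [51.0, 51.8, 52.7]
```

Pulling down now gives an upward pull of 5.7 N, so the eye is hooked. The bar width in the wrist view puts the lever near vertical. I'll relax the tension and open.

>>> {"method": "apply_moves", "body": {
  "commands": [
    {"hand": 1,"slide": [-0.01,0,-0.01],"delta_rot": [0,0,0]},
    {"hand": 1,"slide": [-0.015,0,-0.013],"delta_rot": [0,0,0]},
    {"hand": 1,"slide": [-0.015,0,-0.013],"delta_rot": [0,0,0]}
  ],
  "force": 4
}}

```text
time: 28.95
ee_pos: [604.6, 212.7, 86.8]
orientation: [0.095, 2.303, -0.043]
force: [0.3, -0.4, -0.1]
opening: 0.383
grip_force: 4.0
```

>>> {"method": "apply_moves", "body": {
  "commands": [
    {"hand": 0.58,"slide": [0,0,0],"delta_rot": [0,0,0]},
    {"hand": 0.5,"slide": [0,0,0],"delta_rot": [0,0,0]},
    {"hand": 0.4,"slide": [0,0,0],"delta_rot": [0,0,0]},
    {"hand": 0.35,"slide": [0,0,0],"delta_rot": [0,0,0]},
    {"hand": 0.35,"slide": [0,0,0],"delta_rot": [0,0,0]}
  ]
}}

```text
time: 29.45
ee_pos: [604.9, 212.7, 87.1]
orientation: [0.096, 2.302, -0.043]
force: [-0.4, 0.7, -0.1]
opening: 0.647
grip_force: 0.0
```

>>> {"method": "apply_moves", "body": {
  "commands": [
    {"hand": 0.3,"slide": [0,0,-0.2],"delta_rot": [0,0,0]},
    {"hand": 0.3,"slide": [0,0,-0.6],"delta_rot": [0,0,0]},
    {"hand": 0.3,"slide": [0,0,-1.1],"delta_rot": [0,0,0]},
    {"hand": 0.3,"slide": [0,0,-1.7],"delta_rot": [0,0,0]},
    {"hand": 0.3,"slide": [0,0,-2.3],"delta_rot": [0,0,0]}
  ]
}}

```text
time: 29.95
ee_pos: [535.5, 218.2, 149.0]
orientation: [0.095, 2.303, -0.043]
force: [-0.5, -0.1, 0.5]
opening: 0.702
grip_force: 0.0
```

>>> {"method": "apply_moves", "body": {
  "commands": [
    {"hand": 0.3,"slide": [0,0,-0.6],"delta_rot": [0,0,0]},
    {"hand": 0.3,"slide": [0,0,-1.2],"delta_rot": [0,0,0]},
    {"hand": 0.3,"slide": [0,0,-1.8],"delta_rot": [0,0,0]},
    {"hand": 0.3,"slide": [0,0,-2.0],"delta_rot": [0,0,0]},
    {"hand": 0.3,"slide": [0,0,-2.0],"delta_rot": [0,0,0]}
  ]
}}

```text
time: 30.45
ee_pos: [477.5, 223.5, 202.9]
orientation: [0.096, 2.302, -0.04]
force: [0.4, -0.4, -0.8]
opening: 0.7
grip_force: 0.0
```

```bash
python3 - <<'E'
from h import *
s=status.read_state();print(s['time'],s['ee_pos'],np.round(s['force'],2),np.round(s['qpos'],2),s['opening'])
for i in range(3):
  for n in('top','scene','wrist'):
    c=vision.capture(n)
    print(n,[(k,round(q['conf'],2),np.round(q['bbox']).tolist()) for k in('lever','hook') for q in look_for(c,k)[:6] if 195<q['bbox'][0]<230 and n=='top' or n=='scene' and 310<q['bbox'][0]<370 or n=='wrist'])
    if i==0:
        b=O+UX*-2;print(np.round(proj(c,[b+[0,0,224],b+[0,0,212],b+[0,0,92]])).tolist())
    save(c,f'z{n}{i}')
E
```

```text
30.45 [477.45612382 223.52619685 202.90290976] [ 0.43 -0.41 -0.84] [-1.05  0.01 -0.04  2.46  1.3   0.79 -0.63] 0.7003411441393114
top [('lever', 0.62, [212.0, 176.0, 229.0, 201.0]), ('hook', 0.6, [201.0, 155.0, 219.0, 185.0])]
[[215.0, 179.0], [216.0, 181.0], [221.0, 192.0]]
scene [('lever', 0.52, [320.0, 276.0, 338.0, 300.0]), ('hook', 0.47, [335.0, 246.0, 341.0, 255.0])]
[[334.0, 270.0], [334.0, 272.0], [330.0, 291.0]]
wrist [('lever', 0.89, [79.0, 159.0, 123.0, 210.0]), ('lever', 0.86, [258.0, 174.0, 303.0, 340.0]), ('lever', 0.57, [57.0, 0.0, 116.0, 144.0]), ('hook', 0.75, [276.0, 320.0, 294.0, 419.0])]
[[280.0, 330.0], [280.0, 316.0], [280.0, 196.0]]
top [('lever', 0.61, [211.0, 176.0, 232.0, 204.0]), ('hook', 0.54, [200.0, 154.0, 219.0, 186.0])]
scene [('lever', 0.82, [320.0, 273.0, 339.0, 299.0])]
wrist [('lever', 0.82, [80.0, 156.0, 122.0, 210.0]), ('lever', 0.81, [260.0, 173.0, 303.0, 339.0]), ('lever', 0.77, [57.0, 0.0, 114.0, 143.0]), ('hook', 0.95, [276.0, 320.0, 292.0, 418.0])]
top [('lever', 0.57, [213.0, 178.0, 231.0, 202.0])]
scene [('lever', 0.88, [318.0, 276.0, 339.0, 300.0]), ('hook', 0.68, [332.0, 243.0, 343.0, 274.0])]
wrist [('lever', 0.63, [81.0, 156.0, 122.0, 210.0]), ('lever', 0.59, [58.0, 0.0, 115.0, 143.0]), ('lever', 0.55, [259.0, 172.0, 304.0, 340.0]), ('hook', 0.84, [275.0, 321.0, 292.0, 418.0])]
```

```bash
python3 -c "
from h import *
print(r.finish_job())"
```

```text
the job is handed in; nothing more can be done
None
```

The lever with the eye hangs from the bottom of the hook, steady across the last pictures before I handed in at about 31 s of the 72 s. During the slide down the shank one reading reached 15.2 N, at the 15 N limit, and for a moment the hook eased about 1 mm off its stop while touching the nose. The first grasp slipped and was repeated, and I viewed 11 pictures, one over the limit of 10.

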